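# Weigh the hanging sample bottles and store them on the bent rail

## Task

Start the weight-loss test with the sample bottles that wear wire hangers (two or three are out), the largest first and then by size, so that the heaviest hangs nearest the post: hang each by its ring on the spring balance, ease it down gently and let go until the pointer has settled; then take it off, thread its ring onto the free end of the bent rail and slide it round the corners until it is up against the stop, or close up against the bottle before it, and leave it hanging there. Weigh and store one bottle before the next, and do not disturb the other things on the bench.

Things in the scene. Friction and masses are not known exactly. Their poses are not given: they have to be found in the camera images.
- large_bottle: Largest bottle with a hanger: blue, white cap; 52 mm across, 108 mm to the top of its cap, 265-335 g, in a steel hanger with a foot dish 58 mm across. Origin under its base, z up. The hanger's upright ring lies in the body's y-z plane (a rod through it runs along body x), centre 134 mm above the base; on it a black grip block, 14 mm along x, 20 along y, from 156 to 194 mm. May be absent (None).
- medium_bottle: Middle bottle in a hanger: clear, white cap; 37 mm across, 88 mm to the top of its cap, 170-210 g, in a steel hanger with a foot dish 52 mm across. Origin under its base, z up. The hanger's upright ring lies in the body's y-z plane (a rod through it runs along body x), centre 114 mm above the base; on it a black grip block, 14 mm along x, 20 along y, from 136 to 174 mm. May be absent (None).
- small_bottle: Smallest bottle in a hanger: amber, black cap; 33 mm across, 62 mm to the top of its cap, 100-120 g, in a steel hanger with a foot dish 48 mm across. Origin under its base, z up. The hanger's upright ring lies in the body's y-z plane (a rod through it runs along body x), centre 88 mm above the base; on it a black grip block, 14 mm along x, 20 along y, from 110 to 148 mm. May be absent (None).
- large_bottle_ring (a point): centre of the large bottle's ring: closed, inside diameter 36 mm, wire 6 mm thick; the centre of the grip block lies 41 mm above it. Axes as the bottle's
- medium_bottle_ring (a point): centre of the medium bottle's ring: closed, inside diameter 36 mm, wire 6 mm thick; the centre of the grip block lies 41 mm above it. Axes as the bottle's
- small_bottle_ring (a point): centre of the small bottle's ring: closed, inside diameter 36 mm, wire 6 mm thick; the centre of the grip block lies 41 mm above it. Axes as the bottle's
- balance: Spring balance, fixed, 283 mm tall: white foot 125 x 105 mm, square aluminium column (origin under the column, z up), graduated white plate beside it. A steel arm with an upturned hook points from the column along the balance's own -x, more or less toward the robot.
- hook (a point): Lowest point of the balance hook (axis of the 7 mm wire), 118 mm before the column, 235 mm high when empty; it sinks with the load. The tip is 20 mm farther along the balance's -x, its top 20 mm higher than this point; the arm behind runs 11 mm higher. A ring goes on from the front over the tip, the wire through it along the balance's x. Axes as the balance's.
- pointer (a joint): Sinking of hook and pointer in m: 0 empty, at most 0.05; spring 120 N/m, lightly damped: about 8 mm for 100 g; the small bottle shows 8 to 10 mm, the medium 14 to 17, the large 21 to 28.
- rail: Storage rail, fixed: grey foot, post 276 mm tall (origin under it, z up), and a level bent steel rod, 10 mm thick, axis 250 mm high, held at the post only. From its free end (black ball, 16 mm) it runs 135 mm along the rail's +y, bends 45 degrees at corner 1, runs 78 mm between +x and +y, bends 45 degrees at corner 2, runs 140 mm along +x to a black stop disc 48 mm across, 55 mm before the post.
- rail_tip (a point): centre of the ball on the rod's free end, on the rod's axis; axes as rail
- rail_corner1 (a point): corner 1: where the axes of the first and second straights meet (bend radius 45 mm; the rod's axis passes 4 mm inside)
- rail_corner2 (a point): corner 2: where the axes of the second and last straights meet (bend radius 45 mm; the rod's axis passes 4 mm inside)
- rail_stop (a point): centre of the stop disc's face toward the free end, on the rod's axis; the grip block of a hanging bottle meets it when the ring's centre is 7 mm before it. Bottles close up at 55 mm (large-medium), 53 mm (large-small), 50 mm (medium-small) between ring centres
- electrode_stand: standing equipment: black jointed stand on a round brown foot, right of the bottles, up to 360 mm tall; with its arm it fills about x 0.30 to 0.64, y -0.44 to -0.19 m (upper parts, the foot less), so go round or over it
- ph_meter: standing equipment: blue and white pH meter left of the balance, sloping from low at the front to 150 mm at the back, about x 0.43 to 0.78, y 0.03 to 0.31 m; a bottle on the rail passes over its front edge and beside it
- petri_dish: bystander: glass dish 89 mm across, 14 mm tall
- weigh_boat: bystander: white plastic weighing dish, 78 mm square, 18 mm tall
- plain_bottle: bystander: clear bottle like the medium one but without a hanger, 37 mm across, 88 mm tall; it stays where it is
- vial_white: bystander: small white vial, 21 mm across, 60 mm tall

How it is judged:
On the way, in this order (a step that is already met when the one before it is completed fails the run):
1. the large bottle hangs on the balance hook by its ring, let go, and the pointer has settled (distance between large_bottle_ring and hook below 0.026 m and z of large_bottle_ring in the frame of balance between 0.1875 and 0.2035 m and contact force between the fingers and large_bottle below 0.05 N and linear speed of large_bottle below 0.03 m/s), for 0.4 s.
2. the large bottle hangs on the rail at the stop disc, or closed up to the bottle before it, and is let go (z of large_bottle_ring in the frame of rail between 0.215 and 0.25 m and y of large_bottle_ring in the frame of rail between -0.018 and 0.018 m and x of large_bottle_ring in the frame of rail above -0.075 m and contact force between the fingers and large_bottle below 0.05 N), for 0.2 s.
3. the medium bottle hangs on the balance hook by its ring, let go, and the pointer has settled (distance between medium_bottle_ring and hook below 0.026 m and z of medium_bottle_ring in the frame of balance between 0.1995 and 0.21 m and contact force between the fingers and medium_bottle below 0.05 N and linear speed of medium_bottle below 0.03 m/s), for 0.4 s.
4. the medium bottle hangs on the rail at the stop disc, or closed up to the bottle before it, and is let go (z of medium_bottle_ring in the frame of rail between 0.215 and 0.25 m and y of medium_bottle_ring in the frame of rail between -0.018 and 0.018 m and (x of medium_bottle_ring in the frame of rail above -0.075 m or distance between medium_bottle_ring and large_bottle_ring below 0.075 m) and contact force between the fingers and medium_bottle below 0.05 N), for 0.2 s.
5. the small bottle hangs on the balance hook by its ring, let go, and the pointer has settled (distance between small_bottle_ring and hook below 0.026 m and z of small_bottle_ring in the frame of balance between 0.208 and 0.215 m and contact force between the fingers and small_bottle below 0.05 N and linear speed of small_bottle below 0.03 m/s), for 0.4 s.
6. the small bottle hangs on the rail at the stop disc, or closed up to the bottle before it, and is let go (z of small_bottle_ring in the frame of rail between 0.215 and 0.25 m and y of small_bottle_ring in the frame of rail between -0.018 and 0.018 m and (x of small_bottle_ring in the frame of rail above -0.075 m or distance between small_bottle_ring and medium_bottle_ring below 0.07 m or distance between small_bottle_ring and large_bottle_ring below 0.073 m) and contact force between the fingers and small_bottle below 0.05 N), for 0.2 s.
At the end, for the whole second after the job is handed in: Every bottle that is out hangs released by its ring on the rail's last straight: the first with its ring within 20 mm of the stop disc, each next one closed up (ring centres at most 75 mm apart for large-medium, 73 large-small, 70 medium-small) (all of step 2 and all of step 4 and all of step 6); the robot touches nothing.
It fails at once if a load is let drop on the balance so that the hook plunges (faster than 0.3 m/s) (velocity of joint pointer above 0.3 m/s).
It fails at once if the petri dish is pushed more than 3 cm or tipped over (distance of petri_dish from where it was at the start of the episode above 0.03 m or angle between petri_dish's own z axis and vertical above 0.7 rad).
It fails at once if the weigh boat is pushed more than 3 cm or tipped over (distance of weigh_boat from where it was at the start of the episode above 0.03 m or angle between weigh_boat's own z axis and vertical above 0.7 rad).
It fails at once if the plain bottle is pushed more than 3 cm or tipped over (distance of plain_bottle from where it was at the start of the episode above 0.03 m or angle between plain_bottle's own z axis and vertical above 0.7 rad).
It fails at once if the vial white is pushed more than 3 cm or tipped over (distance of vial_white from where it was at the start of the episode above 0.03 m or angle between vial_white's own z axis and vertical above 0.7 rad).
Of large_bottle, medium_bottle, small_bottle only 2 to 3 are there at a start; the rules pass over those that are not, and their reading is None.
At some moment in a run one of large_bottle, medium_bottle, small_bottle may be knocked a few centimetres aside while the robot is not near it.
It also fails if it takes over 210 s, if anything falls off the work surface, if the arm or the gripper's body presses on something with over 40 N, if the wrist force passes 120 N, or if a joint passes its speed limit or range.

## Robot

A 6-joint arm with a two-finger parallel gripper is mounted at the origin on a cart in front of the work surface, level with it; the furniture and walls round the work are solid. World frame = base frame: x ahead of the robot, y to its left, z up, the work surface at z = 0. Lengths are in m, angles in rad, forces in N, time in s.
With the tool pointing down it reaches from about 0.4 to 0.825 m from the base axis. Payload 7 kg.
Tool frame: the origin (TCP) lies between the finger pads; the fingertips stand 11 mm ahead of it and the grasp point (between the pads) lies 8 mm behind it (arm.tips_ahead is the distance from the TCP to the fingertips, in m); z points along the fingers, x is the direction in which the jaws open and shut, and the axes are right-handed (so a half turn about z gives the same grasp; the last joint's range is limited). The gripper opens to 88 mm and grips with 3 to 60 N. Pads are 19 mm wide; open, the fingers measure 130 mm over their backs; the gripper's body (78 mm by 193 mm) begins 47 mm behind the grasp point.
Start: joints at [1.466, 0.359, 0.012, 0, -1.224, -0.288], TCP at [0.258, 0.624, 0.238] pointing down, gripper open.
Joint ranges: [-3.07, 3.07], [-1.43, 2.12], [-1.02, 1.25], [-3.03, 1.67], [-3.05, -0], [-3.03, 3.03]. Speed limits (rad/s): [2.39, 2.39, 3.01, 3.14, 3.14, 3.14].

## Interface

Orientations are given as [roll, pitch, yaw] about the fixed x, y, z axes, in that order (R = Rz(yaw) Ry(pitch) Rx(roll)).
In Python, from station import arm, optics, finder gives the robot as it stands. The module is installed in compiled form; this text tells all that it offers.
- The arm moves only by the tool apply_moves, never from a script. Its argument "increments" is one flat list of numbers, 6 for each row, row after row: the shift along the world's x, y, z in m, then the turn, a rotation vector about the world's x, y, z in rad. In form: [tx, ty, tz, rx, ry, rz, tx, ty, tz, rx, ry, rz, ...]. A call has 1 to 20 rows; each row shifts and turns the pose as measured when the row begins; what a row does not reach is not made up. A row lasts 1/12 s, in which the tool goes at most 41.7 mm and 7.16 degrees, less where a joint would pass 70% of its speed; a pose out of reach is approached as far as the arm can. A call with a gripper value outside its range is refused whole. "hand" is the closure, from 0 (fully open) to 1 (shut), set as the call begins (left out, the last holds). The fingers move at their own pace and stop on an object; "force" is the grip in N (left out, the last holds). Time passes only in rows, so rows that do not move let the fingers close. It gives the time, the measured TCP pose, the force and the opening at its end, in the units of the state.
- arm.get_state(): the state, without advancing time (a new reading comes with each control period).
- optics.grab_frame(name): name is "scene" or "side" or "wrist"; returns the picture (400x640x3 uint8, red, green, blue); there is no depth.
- optics.camera_model(name): a dict with "fx", "fy", "cx", "cy" (pixels), "world_to_cam" (4x4, takes a point from world to camera coordinates); the wrist camera has in their place "T_tool_cam" (4x4, takes a point from camera to tool coordinates, whose origin is the TCP and whose axes are the tool frame's). Camera axes: x right, y up, looking along -z (the intrinsics and any distortion apply to the point x, -y, -z); pixel columns grow to the right and rows downward; lengths in m; the calibration is good to about 2 mm. A picture is of the moment at which its call begins: read the wrist's pose just before it. camera_model takes no time and is no camera call.
- arm.job_done(): hands the job in, once; it reports no verdict.
Trained networks look in the newest picture that a camera, given by its name, has taken for a name from the list of things; names that differ only in an ending like _2 or _b are one class to them, and where a whole thing is asked for, a point or a joint stands for the part that bears it (a point fixed in the world has none). Each returns a list of dicts, best first, with "conf" (0 to 1); they miss things now and then, are a little off and sometimes report something else, mostly with a low value. They report only what shows in the picture. A call takes as long as a camera call.
- finder.find_in(camera, name): "box" ([left, top, right, bottom] in pixels, round what is visible of it).
- finder.landmark_of(camera, name): "point" ([column, row] in pixels: a listed point, or the origin of a listed thing).
The state is a dict: "t": time; "q": joint angles; "qd": joint speeds; "joint_efforts": joint torques, N m; "eef_pos": TCP position; "ee_rot": TCP orientation; "force": force on the tool from outside, world axes, zero at the start; "moment": the same for the moment, N m; "width": finger opening in m.
Only numpy, scipy, OpenCV 4.12 (cv2) and the standard library are available. Lean on these libraries where they do the work, as an engineer would, in place of code of your own. Each camera call takes 0.05 s, during which the arm holds its last target. There are 200 camera calls.

## Working session

There is one attempt and no reset: what is moved stays moved. The work goes in short steps, Python scripts to look and compute and a tool call to move; the robot and the scene stay as the last step left them, time stands still between calls to the robot, and variables do not carry over. Pictures are saved under pics/ and viewed, about 12 in all and at most 16, crops included, and the job is handed in when it is done.

Besides the shell and the picture viewer there is one more tool, called after "Request:" by a JSON object that holds its "api" and its "payload", one argument or row to a line. apply_moves: Moves the arm, as the interface text tells. Its arguments: {"type":"object","properties":{"increments":{"type":"array"},"hand":{"type":"number"},"force":{"type":"number"}},"required":["increments"]}

```bash
mkdir -p pics; ls; cat > h.py <<'E'
import numpy as np,cv2
from station import arm,optics,finder
from scipy.optimize import least_squares
def proj(name,P,st=None):
    m=optics.camera_model(name)
    P=np.atleast_2d(P)
    T=w2c(name,st); c=P@T[:3,:3].T+T[:3,3]
    return np.c_[m['cx']+m['fx']*c[:,0]/-c[:,2], m['cy']-m['fy']*c[:,1]/-c[:,2]]
def w2c(name,st=None):
    m=optics.camera_model(name)
    if name!='wrist': return np.array(m['world_to_cam'])
    from scipy.spatial.transform import Rotation as R
    st=st or arm.get_state(); T=np.eye(4); T[:3,:3]=R.from_euler('xyz',st['ee_rot']).as_matrix(); T[:3,3]=st['eef_pos']
    return np.linalg.inv(T@np.array(m['T_tool_cam']))
def ray(name,px,st=None):
    m=optics.camera_model(name);T=np.linalg.inv(w2c(name,st))
    d=np.array([(px[0]-m['cx'])/m['fx'],-(px[1]-m['cy'])/m['fy'],-1.])
    return T[:3,3],T[:3,:3]@d
def onz(name,px,z,st=None):
    o,d=ray(name,px,st); return o+d*(z-o[2])/d[2]
def tri(obs):
    # obs list of (name,px,st)
    A=np.zeros((3,3));b=np.zeros(3)
    for n,p,s in obs:
        o,d=ray(n,p,s);d=d/np.linalg.norm(d);M=np.eye(3)-np.outer(d,d);A+=M;b+=M@o
    return np.linalg.solve(A,b)
E
python3 - <<'E'
from h import *
for c in ('scene','side'):
    im=optics.grab_frame(c);cv2.imwrite(f'pics/{c}0.png',im[:,:,::-1])
    m=optics.camera_model(c);print(c,{k:np.round(v,3).tolist() for k,v in m.items()})
print(optics.camera_model('wrist'))
names=['large_bottle','medium_bottle','small_bottle','large_bottle_ring','medium_bottle_ring','small_bottle_ring','balance','hook','rail','rail_tip','rail_corner1','rail_corner2','rail_stop']
L={}
for n in names:
    for c in('scene','side'):
        r=finder.landmark_of(c,n); L[n,c]=r
        print(n,c,[(np.round(x['point'],1).tolist(),round(x['conf'],2)) for x in r[:2]])
    if L[n,'scene'] and L[n,'side']: print('   tri',np.round(tri([(c,L[n,c][0]['point'],None) for c in('scene','side')]),4))
print(arm.get_state())
E
```

```text
pics
scene {'fx': 373.251, 'fy': 373.251, 'cx': 317.083, 'cy': 196.367, 'world_to_cam': [[0.86, -0.511, 0.001, -0.46], [0.355, 0.599, 0.717, -0.33], [-0.367, -0.616, 0.697, -0.835], [0.0, 0.0, 0.0, 1.0]]}
side {'fx': 371.16, 'fy': 371.16, 'cx': 315.887, 'cy': 207.128, 'world_to_cam': [[0.68, -0.733, -0.015, -0.37], [0.641, 0.584, 0.498, -0.419], [-0.356, -0.348, 0.867, -0.98], [0.0, 0.0, 0.0, 1.0]]}
{'fx': 301.20021976242276, 'fy': 301.20021976242276, 'cx': 319.20214253856267, 'cy': 197.15310644404647, 'T_tool_cam': array([[ 9.99999462e-01,  1.02318207e-03, -1.71602765e-04,
         6.58134303e-04],
       [ 9.31923542e-04, -9.58578376e-01, -2.84827366e-01,
        -7.87804385e-02],
       [-4.55924953e-04,  2.84827053e-01, -9.58578814e-01,
        -1.47875269e-01],
       [ 0.00000000e+00,  0.00000000e+00,  0.00000000e+00,
         1.00000000e+00]])}
large_bottle scene [([290.7, 273.5], 0.94)]
large_bottle side [([296.6, 258.1], 0.55), ([208.5, 157.1], 0.26)]
   tri [ 0.4472 -0.005  -0.0552]
medium_bottle scene [([307.5, 295.4], 0.65)]
medium_bottle side [([316.9, 274.7], 0.69)]
   
[... 1382 characters left out ...]
0.96)]
   tri [0.5946 0.3288 0.2528]
{'t': 1.4, 'q': array([ 1.46613766e+00,  3.58546920e-01,  1.18767398e-02, -2.43777475e-06,
       -1.22409371e+00, -2.88118502e-01]), 'qd': array([ 5.54763589e-04,  5.42448982e-04,  1.93998624e-05, -7.74175672e-04,
        9.49560155e-04, -6.50251295e-04]), 'joint_efforts': array([-1.20157321e-03, -5.82378387e+01,  2.93297052e+01,  7.00200632e+00,
        1.24364987e-02, -2.65012187e-05]), 'eef_pos': array([0.2583551 , 0.62356387, 0.23758501]), 'ee_rot': array([ 3.14158124e+00,  3.04459430e-05, -1.96357433e+00]), 'force': array([-0.04057643, -0.30458369, -0.10084335]), 'moment': array([-0.02491299,  0.01706932,  0.03515723]), 'width': 0.08797067492874514}
```

```bash
python3 -c "
import cv2
a=cv2.imread('pics/scene0.png')[80:330,180:500];b=cv2.imread('pics/side0.png')[80:330,180:500]
cv2.imwrite('pics/a.png',cv2.resize(a,(800,600),interpolation=2)[:]);cv2.imwrite('pics/b.png',cv2.resize(b,(800,600),interpolation=2))"
```

```text
(no output)
```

View pics/a.png

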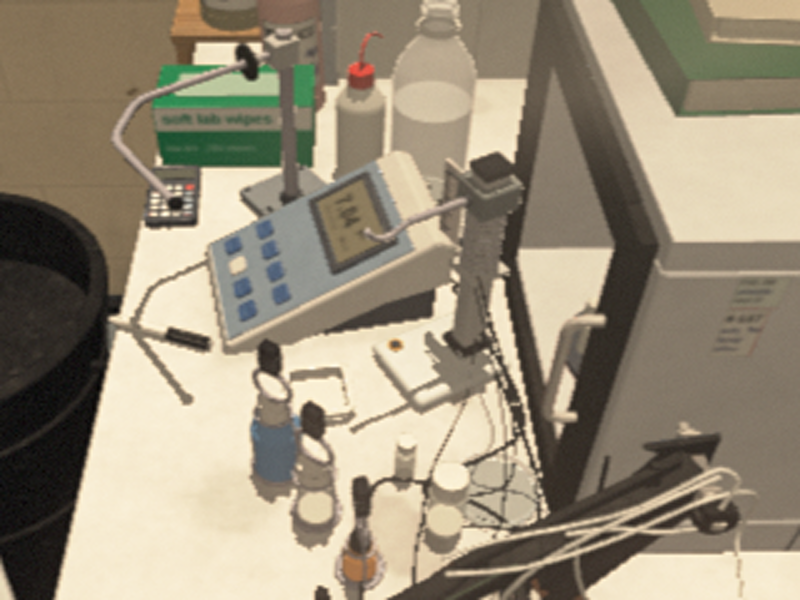

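View pics/b.png

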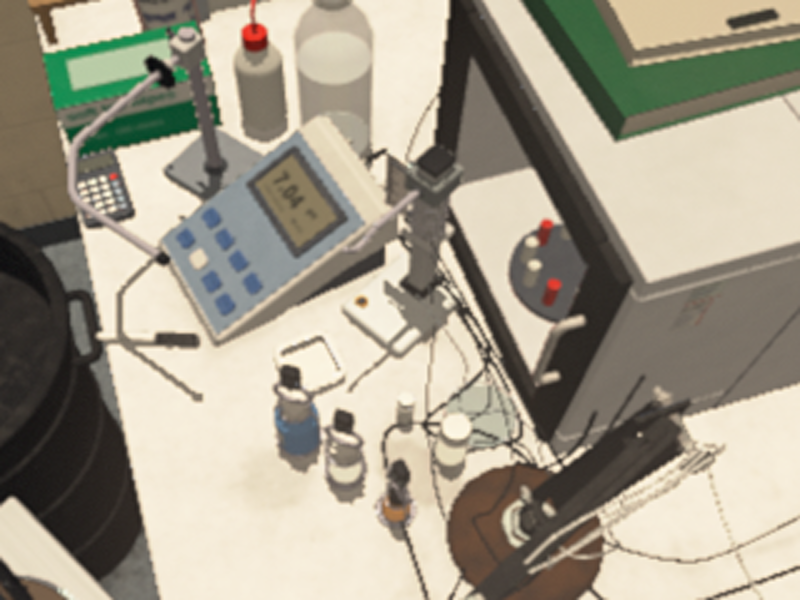

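```bash
python3 - <<'E'
from h import *
def fit(model,obs,p0):
    f=lambda p:np.concatenate([(proj(c,model(p)[k])[0]-px) for c,k,px in obs])
    r=least_squares(f,p0,loss='soft_l1');print(np.round(r.x,4),'res',np.round(r.fun,1).tolist());return r.x
def rail(p):
    x,y,a=p;R=np.array([[np.cos(a),-np.sin(a),0],[np.sin(a),np.cos(a),0],[0,0,1]]);t=np.array([x,y,0])
    s=78/np.sqrt(2)/1000
    pts=dict(o=[0,0,0],top=[0,0,.276],stop=[-.055,0,.25],c2=[-.195,0,.25],c1=[-.195-s,-s,.25],tip=[-.195-s,-s-.135,.25])
    return {k:R@np.array(v)+t for k,v in pts.items()}
O=[('scene','tip',[251.3,163.3]),('side','tip',[242.5,191.4]),('scene','c1',[226.9,142.3]),('scene','c2',[235.6,120.9]),('side','c2',[211.2,141.1]),('side','c1',[204.9,158]),('scene','stop',[276.3,106.9]),('side','stop',[244.4,111.2]),('scene','o',[293.1,164.1]),('side','o',[266,149.3])]
p=fit(rail,O,[.65,.34,0]);[print(k,np.round(v,4)) for k,v in rail(p).items()]
def bal(p):
    x,y,a=p;return dict(o=np.array([x,y,0]),hook=np.array([x-.118*np.cos(a),y-.118*np.sin(a),.235]))
O=[('scene','o',[365.5,224.5]),('side','o',[348.5,200.1]),('scene','hook',[336.5,180.8]),('side','hook',[321.7,182.5])]
p=fit(bal,O,[.69,0,0]);print(bal(p))
for n,h,b,r in [('large',.134,[('scene',[290.7,273.5]),('side',[296.6,258.1])],[('scene',[290.7,241.3]),('side',[295,245])]),('med',.114,[('scene',[307.5,295.4]),('side',[316.9,274.7])],[('scene',[304.7,264.1]),('side',[319.2,260.1])]),('small',.088,[('side',[337,292.2])],[('scene',[322,297.9]),('side',[340.4,279.5])])]:
    print(n,'base',[np.round(onz(c,q,0)[:2],3).tolist() for c,q in b],'ring',[np.round(onz(c,q,h)[:2],3).tolist() for c,q in r])
E
```

```text
[0.6539 0.3433 0.1064] res [-0.5, 1.0, 4.4, -4.6, -1.9, -4.4, -1.6, 0.7, -1.6, -1.3, 4.7, 4.0, 0.7, -1.2, -1.1, -1.2, 2.8, 0.9, 0.5, 2.0]
o [0.6539 0.3433 0.    ]
top [0.6539 0.3433 0.276 ]
stop [0.5992 0.3374 0.25  ]
c2 [0.46   0.3226 0.25  ]
c1 [0.411  0.2619 0.25  ]
tip [0.4253 0.1276 0.25  ]
[ 0.6974 -0.0039  0.0419] res [0.1, 0.9, -0.3, -0.7, -1.1, -1.1, 4.3, 0.4]
{'o': array([ 0.69737795, -0.00389768,  0.        ]), 'hook': array([ 0.57948176, -0.00884611,  0.235     ])}
large base [[0.432, -0.04], [0.434, -0.023]] ring [[0.437, -0.044], [0.424, -0.037]]
med base [[0.438, -0.118], [0.437, -0.104]] ring [[0.44, -0.105], [0.442, -0.109]]
small base [[0.437, -0.183]] ring [[0.437, -0.186], [0.447, -0.182]]
```

Request:
{"api": "apply_moves", "payload": {
  "increments": [0,0,0.04,0,0,-0.115,0,0,0.04,0,0,-0.115,0,0,0.04,0,0,-0.115,0,0,0.04,0,0,-0.115,0.008,-0.026,0.01,0,0,-0.115,0.008,-0.026,0.01,0,0,-0.115,0.008,-0.026,0.01,0,0,-0.115,0.008,-0.026,0.01,0,0,-0.115,0.008,-0.026,0.01,0,0,-0.115,0.008,-0.026,0.01,0,0,-0.115,0.008,-0.026,0,0,0,-0.115,0.008,-0.026,0,0,0,-0.115,0.008,-0.026,0,0,0,-0.115,0.008,-0.026,0,0,0,-0.115,0.008,-0.026,0,0,0,-0.115,0.008,-0.026,0,0,0,-0.115,0.008,-0.026,0,0,0,-0.115,0.008,-0.026,0,0,0,-0.115,0.008,-0.026,0,0,0,-0.115,0.008,-0.026,0,0,0,-0.115],
  "hand": 0
}}

```text
t: 3.07
eef_pos: [0.3862, 0.1874, 0.4663]
ee_rot: [3.129, -0.013, 1.916]
force: [0.4, 0.5, 0.2]
width: 0.0878
```

Request:
{"api": "apply_moves", "payload": {
  "increments": [0.005,-0.03,-0.002,0,0,-0.05,0.005,-0.03,-0.002,0,0,-0.05,0.005,-0.03,-0.002,0,0,-0.05,0.005,-0.03,-0.002,0,0,-0.05,0.005,-0.03,-0.002,0,0,-0.05,0.005,-0.03,-0.002,0,0,-0.05,0.005,-0.03,-0.002,0,0,-0.05,0,0,0,0,0,0]
}}

```text
t: 3.73
eef_pos: [0.4196, -0.0371, 0.4545]
ee_rot: [3.122, -0.016, 1.539]
force: [-1.0, 1.1, 1.0]
width: 0.0876
```

```bash
python3 - <<'E'
from h import *
st=arm.get_state();print(st['t'],st['eef_pos'],st['ee_rot'],st['q'])
im=optics.grab_frame('wrist');cv2.imwrite('pics/w1.png',im[:,:,::-1])
for n,h in [('large_bottle_ring',.134),('medium_bottle_ring',.114),('small_bottle_ring',.088),('large_bottle',0),('medium_bottle',0),('small_bottle',0),('hook',.235),('rail_tip',.25),('balance',0),('rail_corner1',.25),('electrode_stand',0)]:
    print(n,[(np.round(x['point'],1).tolist(),round(x['conf'],2),np.round(onz('wrist',x['point'],h,st)[:2],4).tolist()) for x in finder.landmark_of('wrist',n)[:2]])
im=cv2.resize(im,(800,500),interpolation=cv2.INTER_CUBIC);cv2.imwrite('pics/w1b.png',im[:,:,::-1])
E
```

```text
3.7333 [ 0.41960623 -0.03707138  0.4544559 ] [ 3.12190301 -0.01605775  1.53853713] [ 0.37788847 -0.15920383 -0.09465789 -0.00687741 -1.61088142 -1.98146174]
large_bottle_ring [([317.3, 162.2], 0.87, [0.4323, -0.0368])]
medium_bottle_ring [([275.8, 164.4], 0.81, [0.4374, -0.1048]), ([452.4, 168.9], 0.44, [0.4556, 0.1868])]
small_bottle_ring [([232.7, 164.0], 0.84, [0.4392, -0.1821]), ([336.9, 266.6], 0.34, [0.6466, -0.0061])]
large_bottle [([314.1, 152.5], 0.55, [0.4387, -0.0422]), ([232.9, 166.8], 0.42, [0.4617, -0.2071])]
medium_bottle [([283.3, 151.4], 0.81, [0.4343, -0.1034])]
small_bottle [([243.9, 157.9], 0.72, [0.4445, -0.1831])]
hook []
rail_tip [([455.5, 166.8], 0.89, [0.4211, 0.1274])]
balance [([332.6, 265.4], 0.72, [0.6956, -0.0102])]
rail_corner1 [([569.0, 153.1], 0.84, [0.4095, 0.2609]), ([611.9, 191.1], 0.57, [0.4588, 0.325])]
electrode_stand [([230.7, 169.7], 0.37, [0.4675, -0.2123])]
```

View pics/w1b.png

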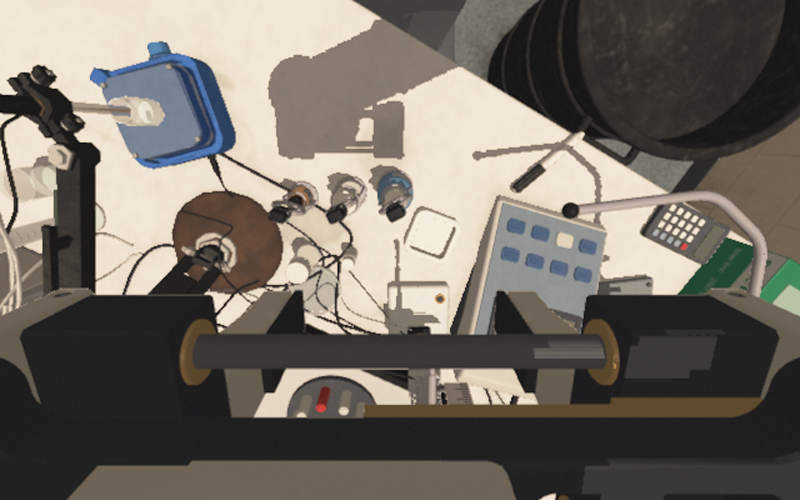

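```bash
python3 - <<'E'
import cv2
a=cv2.imread('pics/w1.png')[125:195,205:345]
cv2.imwrite('pics/c1.png',cv2.resize(a,(800,400),interpolation=cv2.INTER_CUBIC))
E
```

```text
(no output)
```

View pics/c1.png

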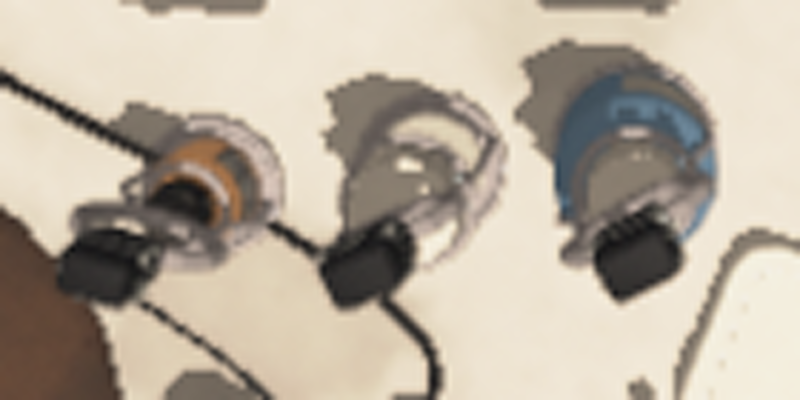

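```bash
cat > go.py <<'E'
import sys,numpy as np
from station import arm
from scipy.spatial.transform import Rotation as R
x,y,z,yaw=[float(v) for v in sys.argv[1:5]]   # yaw deg
st=arm.get_state();p=st['eef_pos']
d=np.array([x,y,z])-p
r=(R.from_euler('xyz',[np.pi,0,np.radians(yaw)])*R.from_euler('xyz',st['ee_rot']).inv()).as_rotvec()
n=max(np.linalg.norm(d)/.036,np.linalg.norm(r)/.11)
print('t',round(st['t'],2),'q',np.round(st['q'],2),'F',np.round(st['force'],1),'w',round(st['width'],4));print('d',np.round(d,4),'r',np.round(r,4),'minrows',round(n,1))
E
python3 go.py .432 -.037 .27 115
```

```text
t 4.33 q [ 0.39 -0.16 -0.09 -0.01 -1.61 -1.98] F [ 0.2 -0.4  0.4] w 0.0876
d [ 0.0122 -0.0043 -0.1846] r [-0.0208  0.0161  0.4608] minrows 5.1
```

Request:
{"api": "apply_moves", "payload": {
  "increments": [0.002,-0.0007,-0.031,-0.0035,0.0027,0.077,0.002,-0.0007,-0.031,-0.0035,0.0027,0.077,0.002,-0.0007,-0.031,-0.0035,0.0027,0.077,0.002,-0.0007,-0.031,-0.0035,0.0027,0.077,0.002,-0.0007,-0.031,-0.0035,0.0027,0.077,0.002,-0.0007,-0.031,-0.0035,0.0027,0.077,0,0,0,0,0,0,0,0,0,0,0,0]
}}

```text
t: 5.0
eef_pos: [0.4317, -0.0359, 0.2643]
ee_rot: [3.135, -0.003, 2.032]
force: [0.0, 0.3, 2.0]
width: 0.0875
```

```bash
cat > look.py <<'E'
# look.py tag name ringheight blocktop : wrist view; block outline (dark, top z) by min-area rect
import sys
from h import *
tag,n,h,bt=sys.argv[1],sys.argv[2],float(sys.argv[3]),float(sys.argv[4])
st=arm.get_state();im=optics.grab_frame('wrist');cv2.imwrite(f'pics/{tag}.png',im[:,:,::-1])
print(np.round(st['eef_pos'],4),np.round(st['ee_rot'],3))
for x in finder.landmark_of('wrist',n)[:2]: print('ring',np.round(x['point'],1),round(x['conf'],2),np.round(onz('wrist',x['point'],h,st),4))
u,v=[int(a) for a in proj('wrist',onz('wrist',finder.landmark_of('wrist',n)[0]['point'],h,st)+[0,0,bt-h],st)[0]];print('block top px',u,v)
c=im[max(0,v-80):v+80,max(0,u-100):u+100]
cv2.imwrite(f'pics/{tag}c.png',cv2.resize(c,None,fx=4,fy=4,interpolation=cv2.INTER_CUBIC)[:600,:800,::-1]);print('crop origin',max(0,u-100),max(0,v-80),'x4')
E
python3 look.py w2 large_bottle_ring .134 .194; python3 go.py .432 -.037 .27 115
```

```text
[ 0.4317 -0.0359  0.2643] [ 3.135e+00 -3.000e-03  2.032e+00]
ring [316.2 189.6] 0.66 [ 0.4332 -0.0401  0.134 ]
ring [214.8 122.4] 0.41 [ 0.4175 -0.1491  0.134 ]
block top px 315 210
crop origin 215 130 x4
t 5.15 q [ 0.37 -0.08 -0.44 -0.   -1.2  -1.48] F [-0.1 -0.7  1. ] w 0.0876
d [-0.0006 -0.0014  0.0041] r [-0.0066  0.0076 -0.0251] minrows 0.2
```

View pics/w2c.png

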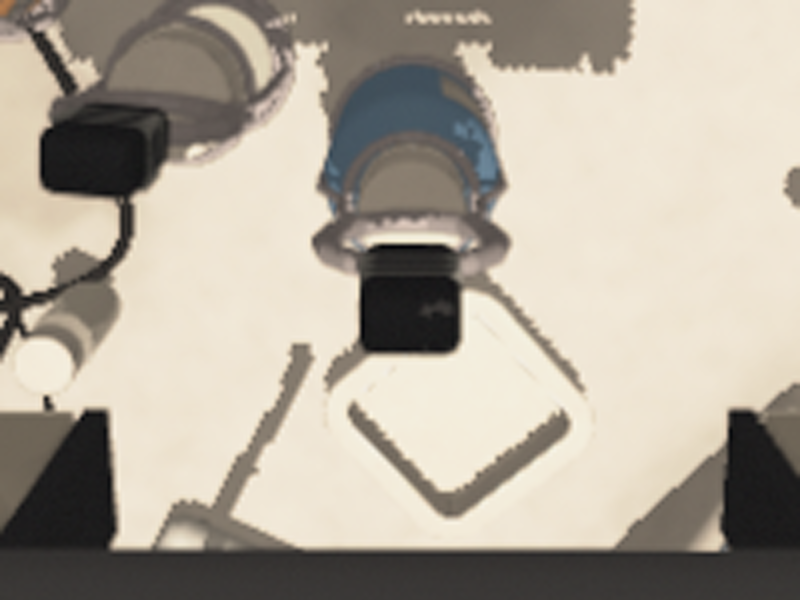

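```bash
python3 - <<'E'
from h import *
print(onz('wrist',[317.5,208.5],.194))
E
python3 go.py .432 -.037 .170 117
```

```text
[ 0.43262634 -0.03885972  0.194     ]
t 5.15 q [ 0.37 -0.08 -0.44 -0.   -1.2  -1.48] F [-0.1 -0.7  1. ] w 0.0876
d [-0.0006 -0.0014 -0.0959] r [-0.0067  0.0075  0.0098] minrows 2.7
```

Request:
{"api": "apply_moves", "payload": {
  "increments": [0,-0.001,-0.025,-0.002,0.002,0,0,-0.001,-0.025,-0.002,0.002,0,0,-0.001,-0.025,-0.002,0.002,0,0,0,-0.02,0,0,0,0,0,0,0,0,0]
}}

```text
t: 5.57
eef_pos: [0.4401, -0.0365, 0.1796]
ee_rot: [3.118, 0.005, 2.026]
force: [-1.4, 0.1, -1.0]
width: 0.0878
```

Request:
{"api": "apply_moves", "payload": {
  "increments": [0,0,0,0,0,0,0,0,0,0,0,0,0,0,0,0,0,0,0,0,0,0,0,0,0,0,0,0,0,0,0,0,0,0,0,0,0,0,0,0,0,0,0,0,0,0,0,0],
  "hand": 1,
  "force": 35
}}

```text
t: 6.23
eef_pos: [0.4457, -0.035, 0.1895]
ee_rot: [3.104, 0.008, 2.025]
force: [0.8, 0.0, 0.4]
width: 0.0397
```

```bash
python3 go.py .54 -.01 .29 92.4
```

```text
t 6.23 q [ 0.37 -0.01 -0.57  0.01 -0.98 -1.49] F [0.8 0.  0.4] w 0.0397
d [0.0943 0.025  0.1005] r [-0.0013  0.039  -0.4124] minrows 3.9
```

Request:
{"api": "apply_moves", "payload": {
  "increments": [-0.004,-0.001,-0.006,0.006,0,0,-0.004,-0.001,-0.006,0.006,0,0,-0.004,-0.001,-0.006,0.006,0,0,-0.003,-0.001,-0.005,0.006,0,0,0,0,0,0,0,0],
  "hand": 0.4
}}

```text
t: 6.65
eef_pos: [0.4282, -0.0395, 0.1636]
ee_rot: [3.093, -0.016, 2.025]
force: [0.2, 0.1, 0.1]
width: 0.0524
```

```bash
python3 go.py .4326 -.0388 .170 117;python3 -c "
from h import *
optics.grab_frame('wrist')"; python3 go.py .4326 -.0388 .170 117;
```

```text
t 6.65 q [ 0.35 -0.01 -0.62 -0.03 -0.91 -1.45] F [0.2 0.1 0.1] w 0.0524
d [0.0044 0.0007 0.0064] r [-0.0362  0.0362  0.0176] minrows 0.5
t 6.7 q [ 0.35 -0.01 -0.62 -0.03 -0.91 -1.45] F [-0.2  0.  -0.5] w 0.0523
d [0.004  0.0007 0.006 ] r [-0.0358  0.0366  0.0176] minrows 0.5
```

Request:
{"api": "apply_moves", "payload": {
  "increments": [0.002,0,0.002,-0.012,0.012,0.006,0.002,0,0.002,-0.012,0.012,0.006,0,0,0.001,-0.01,0.01,0.005,0,0,0,0,0,0]
}}

```text
t: 7.03
eef_pos: [0.4339, -0.0398, 0.1702]
ee_rot: [-3.141, 0.002, 2.043]
force: [-0.3, 0.0, -0.8]
width: 0.0528
```

```bash
python3 go.py .4326 -.0388 .170 117;python3 -c "
from h import *
optics.grab_frame('wrist')
optics.grab_frame('wrist')"; python3 go.py .4326 -.0388 .170 117;
```

```text
t 7.03 q [ 0.37  0.02 -0.59  0.   -0.97 -1.47] F [-0.3  0.  -0.8] w 0.0528
d [-0.0013  0.001  -0.0002] r [ 0.0025  0.0001 -0.0008] minrows 0.0
t 7.13 q [ 0.37  0.01 -0.59  0.   -0.97 -1.47] F [-1.   0.8  0.3] w 0.0523
d [-0.0009  0.001   0.0002] r [ 0.0013  0.0006 -0.0004] minrows 0.0
```

Good. Close now, watching drift over a few rows.

Request:
{"api": "apply_moves", "payload": {
  "increments": [0,0,0,0,0,0,0,0,0,0,0,0,0,0,0,0,0,0,0,0,0,0,0,0],
  "hand": 1,
  "force": 35
}}

```text
t: 7.47
eef_pos: [0.4333, -0.0395, 0.1697]
ee_rot: [3.142, 0.001, 2.043]
force: [-0.5, -0.9, 0.6]
width: 0.0316
```

Request:
{"api": "apply_moves", "payload": {
  "increments": [0,0,0,0,0,0,0,0,0,0,0,0,0,0,0,0,0,0]
}}

```text
t: 7.72
eef_pos: [0.4328, -0.0395, 0.1696]
ee_rot: [3.142, 0.0, 2.042]
force: [0.2, 1.0, -0.6]
width: 0.02
```

```bash
python3 go.py .52 -.01 .29 92.4
```

```text
t 7.72 q [ 0.37  0.01 -0.59  0.   -0.97 -1.47] F [ 0.2  1.  -0.6] w 0.02
d [0.0872 0.0295 0.1204] r [ 5.000e-04  2.000e-04 -4.294e-01] minrows 4.2
```

Request:
{"api": "apply_moves", "payload": {
  "increments": [0,0,0.02,0,0,0,0,0,0.025,0,0,0,0,0,0.025,0,0,-0.06,0.01,0.004,0.02,0,0,-0.06,0.015,0.005,0.015,0,0,-0.06,0.015,0.005,0.01,0,0,-0.06,0.015,0.005,0.005,0,0,-0.06,0.01,0.005,0,0,0,-0.06,0.005,0.003,0,0,0,-0.04,0,0,0,0,0,0]
}}

```text
t: 8.55
eef_pos: [0.499, -0.0126, 0.2906]
ee_rot: [-3.131, -0.006, 1.62]
force: [0.6, 0.3, -4.1]
width: 0.0197
```

```bash
cat > obs.py <<'E'
import sys
from h import *
# obs.py tag name z ...
tag=sys.argv[1]; a=sys.argv[2:]
O={}
for c in ('scene','side','wrist'):
    st=arm.get_state();im=optics.grab_frame(c);cv2.imwrite(f'pics/{tag}_{c}.png',im[:,:,::-1])
    for n,z in zip(a[::2],a[1::2]):
        r=finder.landmark_of(c,n)
        for x in r[:2]: print(c,n,np.round(x['point'],1),round(x['conf'],2),np.round(onz(c,x['point'],float(z),st),4))
E
python3 obs.py p1 hook .235 large_bottle_ring .257; python3 go.py .53 -.01 .2786 92.4
```

```text
scene hook [336.6 179.5] 0.74 [ 0.5824 -0.0096  0.235 ]
scene hook [225.5 142.4] 0.54 [0.4103 0.2635 0.235 ]
scene large_bottle_ring [307.8 185. ] 0.67 [ 0.5029 -0.0128  0.257 ]
scene large_bottle_ring [379.4 286.4] 0.55 [ 0.4806 -0.302   0.257 ]
side hook [324.3 179.9] 0.88 [0.5834 0.0008 0.235 ]
side hook [369.3 253.5] 0.48 [ 0.4997 -0.2187  0.235 ]
side large_bottle_ring [305.5 202.7] 0.92 [ 0.4902 -0.0203  0.257 ]
side large_bottle_ring [266.4 149. ] 0.69 [0.5413 0.1757 0.257 ]
wrist hook [329.8 315.3] 0.48 [ 0.5795 -0.0018  0.235 ]
wrist hook [247.4 186.9] 0.38 [ 0.4771 -0.0658  0.235 ]
wrist large_bottle_ring [319.9 231.3] 0.68 [ 0.4989 -0.014   0.257 ]
t 9.0 q [ 0.36  0.04 -0.27 -0.01 -1.27 -1.88] F [ 0.4 -0.6 -4.1] w 0.0197
d [ 0.032   0.0032 -0.0128] r [-0.0056 -0.0097 -0.0093] minrows 1.0
```

```bash
python3 - <<'E'
import cv2,numpy as np
a=cv2.imread('pics/p1_scene.png')[150:225,280:400];b=cv2.imread('pics/p1_wrist.png')[190:340,220:440]
a=cv2.resize(a,(480,300),interpolation=2);b=cv2.resize(b,(440,300),interpolation=2)
c=cv2.imread('pics/p1_side.png')[150:225,270:390];c=cv2.resize(c,(480,300),interpolation=2)
cv2.imwrite('pics/p1m.png',np.vstack([np.hstack([a[:,:400],c[:,:400]]),np.hstack([b,b[:,:360]*0])]))
E
```

```text
(no output)
```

View pics/p1m.png

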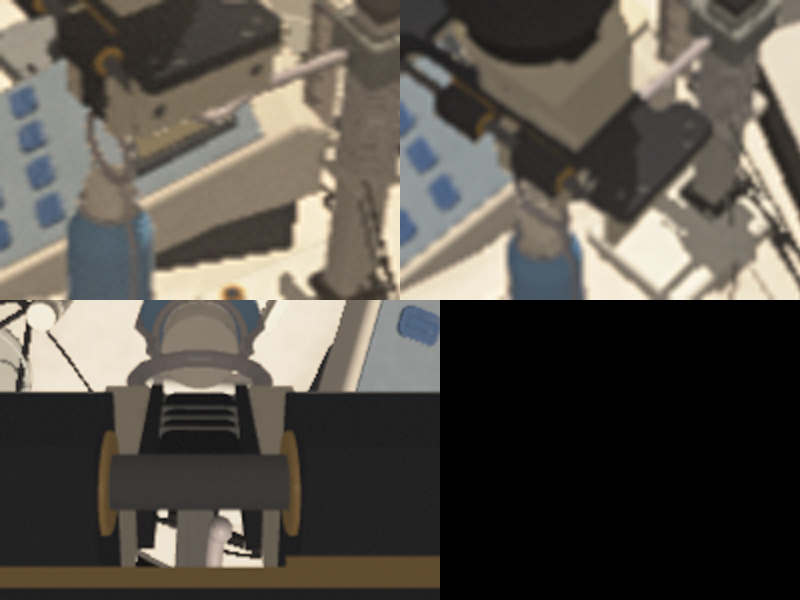

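```bash
python3 - <<'E'
from h import *
for px,z in [([330,304],.251),([328.5,319],.24),([328.5,321],.246)]: print(np.round(onz('wrist',px,z),4))
print('scene tip',[np.round(proj('scene',[x,y,.252])[0],1) for x in(.555,.562) for y in(-.012,-.005,.002)])
print('scene hook',[np.round(proj('scene',[x,y,.235])[0],1) for x in(.575,.585) for y in(-.012,-.005,.002)])
E
```

```text
[ 0.5582 -0.0036  0.251 ]
[ 0.5796 -0.003   0.24  ]
[ 0.5768 -0.0034  0.246 ]
scene tip [array([327.4, 178.6]), array([325.8, 176.9]), array([324.2, 175.1]), array([330. , 177.6]), array([328.4, 175.8]), array([326.8, 174.1])]
scene hook [array([334.5, 181.2]), array([332.9, 179.4]), array([331.3, 177.8]), array([338.1, 179.7]), array([336.5, 178. ]), array([334.9, 176.3])]
```

Request:
{"api": "apply_moves", "payload": {
  "increments": [0.005,0.003,-0.004,-0.003,-0.005,-0.008,0.008,0.003,-0.004,-0.002,-0.004,-0.008,0.008,0.002,-0.003,0,0,-0.008,0.005,0.001,-0.001,0,0,-0.005,0,0,0,0,0,0]
}}

```text
t: 9.42
eef_pos: [0.5266, -0.0031, 0.2783]
ee_rot: [3.14, -0.0, 1.591]
force: [-0.4, -0.1, -2.4]
width: 0.0198
```

```bash
python3 go.py .579 -.004 .2786 91
```

```text
t 9.42 q [ 0.37  0.09 -0.25  0.   -1.23 -1.92] F [-0.4 -0.1 -2.4] w 0.0198
d [ 0.0524 -0.0009  0.0003] r [-0.0005  0.0015 -0.0023] minrows 1.5
```

Request:
{"api": "apply_moves", "payload": {
  "increments": [0.007,0,0,0,0,0,0.009,0,0,0,0,0,0.009,0,0,0,0,0,0.009,0,0,0,0,0,0.008,0,0,0,0,0,0.007,0,0,0,0,0,0.003,0,0,0,0,0,0,0,0,0,0,0]
}}

```text
t: 10.08
eef_pos: [0.5857, -0.0034, 0.277]
ee_rot: [-3.141, 0.0, 1.59]
force: [0.3, -0.2, -4.0]
width: 0.0202
```

```bash
python3 go.py .579 -.004 .2786 91; python3 obs.py p2 hook .235 large_bottle_ring .243;python3 - <<'E'
import cv2,numpy as np
a=cv2.imread('pics/p2_scene.png')[150:225,290:390];b=cv2.imread('pics/p2_wrist.png')[190:340,220:440]
a=cv2.resize(a,(600,450),interpolation=2);b=cv2.resize(b,(200,136),interpolation=2)
a[-136:,-200:]=b
cv2.imwrite('pics/p2m.png',a)
E
```

```text
t 10.08 q [ 0.33  0.19 -0.13  0.   -1.25 -1.88] F [ 0.3 -0.2 -4. ] w 0.0202
d [-0.0067 -0.0006  0.0016] r [ 0.0005 -0.0003 -0.0021] minrows 0.2
scene hook [336.2 182.4] 0.6 [ 0.576  -0.0177  0.235 ]
scene large_bottle_ring [336.2 175.2] 0.57 [ 0.5847 -0.0037  0.243 ]
side hook [323.7 179.5] 0.39 [0.5833 0.0029 0.235 ]
side large_bottle_ring [321.8 182.3] 0.95 [ 0.5694 -0.003   0.243 ]
wrist hook [321.1 217.6] 0.86 [ 0.5797 -0.0036  0.235 ]
wrist large_bottle_ring [318.1 227.9] 0.75 [ 0.5839 -0.0055  0.243 ]
wrist large_bottle_ring [186.9 131.1] 0.53 [ 0.5236 -0.0844  0.243 ]
```

View pics/p2m.png

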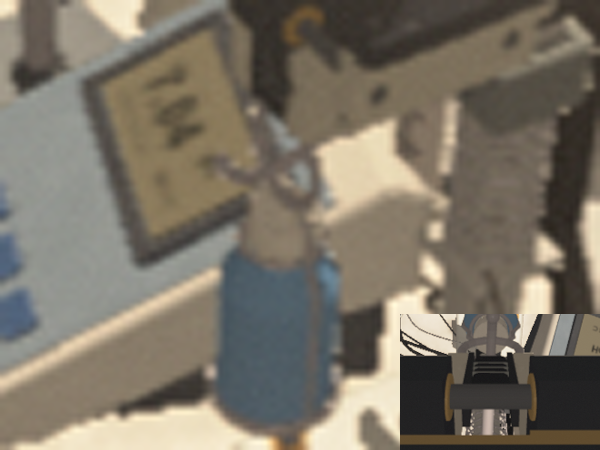

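Request:
{"api": "apply_moves", "payload": {
  "increments": [-0.002,0,-0.004,0,0,0,-0.002,0,-0.006,0,0,0,-0.001,0,-0.006,0,0,0,0,0,-0.006,0,0,0,0,0,-0.006,0,0,0,0,0,-0.006,0,0,0,0,0,-0.004,0,0,0,0,0,-0.002,0,0,0,0,0,0,0,0,0]
}}

```text
t: 11.28
eef_pos: [0.5793, -0.0032, 0.2342]
ee_rot: [3.139, -0.0, 1.592]
force: [0.1, -0.5, -1.3]
width: 0.0197
```

```bash
python3 go.py .58 -.004 .2326 91
```

```text
t 11.28 q [ 0.33  0.2  -0.21  0.   -1.15 -1.88] F [ 0.1 -0.5 -1.3] w 0.0197
d [ 0.0007 -0.0008 -0.0016] r [-0.0001  0.0029 -0.0033] minrows 0.1
```

Request:
{"api": "apply_moves", "payload": {
  "increments": [0,0,-0.002,0,0,0,0,0,0,0,0,0]
}}

```text
t: 11.45
eef_pos: [0.5793, -0.0032, 0.2322]
ee_rot: [3.139, 0.0, 1.592]
force: [-0.4, -0.1, -0.2]
width: 0.0199
```

Request:
{"api": "apply_moves", "payload": {
  "increments": [0,0,0,0,0,0,0,0,0,0,0,0,0,0,0,0,0,0,0,0,0,0,0,0,0,0,0,0,0,0,0,0,0,0,0,0],
  "hand": 0.5
}}

```text
t: 11.95
eef_pos: [0.5806, -0.0033, 0.2341]
ee_rot: [3.135, 0.0, 1.592]
force: [-0.9, -0.0, 0.9]
width: 0.0433
```

```bash
python3 go.py .58 -.004 .2326 91; python3 obs.py p3 hook .21 large_bottle_ring .196;python3 - <<'E'
import cv2,numpy as np
a=cv2.imread('pics/p3_scene.png')[150:225,290:390];b=cv2.imread('pics/p3_wrist.png')[190:340,220:440]
a=cv2.resize(a,(600,450),interpolation=2);b=cv2.resize(b,(200,136),interpolation=2)
a[-136:,-200:]=b
cv2.imwrite('pics/p3m.png',a)
E
```

```text
t 11.95 q [ 0.33  0.2  -0.21  0.   -1.15 -1.88] F [-0.9 -0.   0.9] w 0.0433
d [-0.0006 -0.0007 -0.0015] r [-0.0001  0.0064 -0.0037] minrows 0.1
scene hook [334.3 187.8] 0.58 [ 0.5775 -0.0088  0.21  ]
scene large_bottle_ring [332.7 187.7] 0.6 [0.5828 0.006  0.196 ]
scene large_bottle_ring [335.8 190.7] 0.57 [ 0.5836 -0.0069  0.196 ]
side hook [323.3 186. ] 0.67 [0.5795 0.0007 0.21  ]
side large_bottle_ring [322.3 191.1] 0.77 [ 0.5721 -0.0023  0.196 ]
side large_bottle_ring [301.9 233.8] 0.35 [ 0.4415 -0.0507  0.196 ]
wrist hook [323.3 232.4] 0.65 [ 0.5785 -0.0022  0.21  ]
```

View pics/p3m.png

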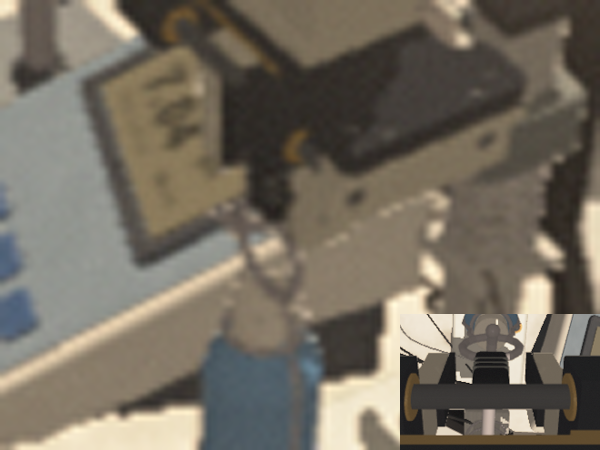

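Request:
{"api": "apply_moves", "payload": {
  "increments": [0,0,0,0,0,0,0,0,0,0,0,0,0,0,0,0,0,0,0,0,0,0,0,0,0,0,0,0,0,0,0,0,0,0,0,0,0,0,0,0,0,0,0,0,0,0,0,0,0,0,0,0,0,0,0,0,0,0,0,0,0,0,0,0,0,0,0,0,0,0,0,0,0,0,0,0,0,0,0,0,0,0,0,0,0,0,0,0,0,0,0,0,0,0,0,0,0,0,0,0,0,0,0,0,0,0,0,0,0,0,0,0,0,0,0,0,0,0,0,0]
}}

```text
t: 14.07
eef_pos: [0.5805, -0.0032, 0.2338]
ee_rot: [3.136, 0.0, 1.592]
force: [0.9, -0.2, -0.6]
width: 0.0438
```

Request:
{"api": "apply_moves", "payload": {
  "increments": [0,0,0,0,0,0,0,0,0,0,0,0,0,0,0,0,0,0,0,0,0,0,0,0,0,0,0,0,0,0,0,0,0,0,0,0,0,0,0,0,0,0,0,0,0,0,0,0,0,0,0,0,0,0,0,0,0,0,0,0,0,0,0,0,0,0,0,0,0,0,0,0,0,0,0,0,0,0,0,0,0,0,0,0,0,0,0,0,0,0,0,0,0,0,0,0,0,0,0,0,0,0,0,0,0,0,0,0,0,0,0,0,0,0,0,0,0,0,0,0]
}}

```text
t: 15.73
eef_pos: [0.5805, -0.0032, 0.2338]
ee_rot: [3.136, 0.0, 1.592]
force: [0.5, -0.2, -0.1]
width: 0.0439
```

```bash
python3 go.py .58 -.004 .2326 91; python3 obs.py p4 hook .21 large_bottle_ring .196
```

```text
t 15.73 q [ 0.33  0.2  -0.21  0.   -1.15 -1.88] F [ 0.5 -0.2 -0.1] w 0.0439
d [-0.0005 -0.0008 -0.0012] r [ 0.0001  0.0058 -0.0037] minrows 0.1
scene hook [332.2 187.5] 0.7 [ 0.5737 -0.0053  0.21  ]
scene hook [321.5 293.2] 0.61 [ 0.4027 -0.2381  0.21  ]
scene large_bottle_ring [335.3 191.1] 0.95 [ 0.5818 -0.0075  0.196 ]
side hook [323.5 184.9] 0.69 [0.5825 0.0027 0.21  ]
side hook [316.3 259.9] 0.47 [ 0.4102 -0.1302  0.21  ]
side large_bottle_ring [322.9 192.7] 0.67 [ 0.5694 -0.007   0.196 ]
wrist hook [322.3 232.8] 0.76 [ 0.5787 -0.0028  0.21  ]
wrist large_bottle_ring [323.2 228.3] 0.85 [ 0.5816 -0.002   0.196 ]
```

```bash
python3 - <<'E'
from h import *
for c in('scene','side'):
  print(c,[np.round(proj(c,[.580,-.003,z])[0],1).tolist() for z in(.19,.195,.2,.215)])
E
```

```text
scene [[333.6, 192.1], [333.7, 190.6], [333.8, 189.1], [334.0, 184.5]]
side [[324.4, 190.6], [324.4, 189.6], [324.4, 188.7], [324.5, 185.6]]
```

Request:
{"api": "apply_moves", "payload": {
  "increments": [0,0,0,0,0,0,0,0,0,0,0,0,0,0,0,0,0,0,0,0,0,0,0,0,0,0,0,0,0,0,0,0,0,0,0,0,0,0,0,0,0,0,0,0,0,0,0,0],
  "hand": 1,
  "force": 35
}}

```text
t: 16.85
eef_pos: [0.5805, -0.0031, 0.2338]
ee_rot: [3.136, -0.0, 1.592]
force: [-0.0, 0.4, -0.3]
width: 0.0196
```

Request:
{"api": "apply_moves", "payload": {
  "increments": [0,0,0.004,0,0,0,0,0,0.006,0,0,0,0,0,0.007,0,0,0,0,0,0.007,0,0,0,0,0,0.007,0,0,0,0,0,0.007,0,0,0,0,0,0.005,0,0,0,0,0,0.003,0,0,0,0,0,0,0,0,0]
}}

```text
t: 17.6
eef_pos: [0.5794, -0.0031, 0.284]
ee_rot: [3.138, -0.0, 1.591]
force: [0.6, 0.3, -4.1]
width: 0.0199
```

```bash
python3 go.py .50 -.004 .2815 90; python3 obs.py p5 hook .235 large_bottle_ring .242;python3 - <<'E'
import cv2,numpy as np
a=cv2.imread('pics/p5_scene.png')[150:225,290:390]
a=cv2.resize(a,(600,450),interpolation=2)
cv2.imwrite('pics/p5m.png',a)
E
```

```text
t 17.6 q [ 0.33  0.17 -0.14  0.   -1.26 -1.88] F [ 0.6  0.3 -4.1] w 0.0199
d [-0.0794 -0.0009 -0.0025] r [-0.0004  0.0035 -0.0206] minrows 2.2
scene hook [334.1 215.3] 0.74 [ 0.5153 -0.1036  0.235 ]
scene hook [336.2 180.7] 0.67 [ 0.5793 -0.0127  0.235 ]
scene large_bottle_ring [335.3 174.6] 0.88 [5.847e-01 1.000e-04 2.420e-01]
scene large_bottle_ring [296.  166.2] 0.57 [0.5196 0.0747 0.242 ]
side hook [323.9 181.1] 0.39 [ 0.5799 -0.0009  0.235 ]
side large_bottle_ring [323.9 185.1] 0.83 [ 0.5671 -0.0125  0.242 ]
wrist hook [321.  221.3] 0.6 [ 0.5787 -0.0034  0.235 ]
wrist large_bottle_ring [319.5 225. ] 0.94 [ 0.5787 -0.0045  0.242 ]
```

View pics/p5m.png

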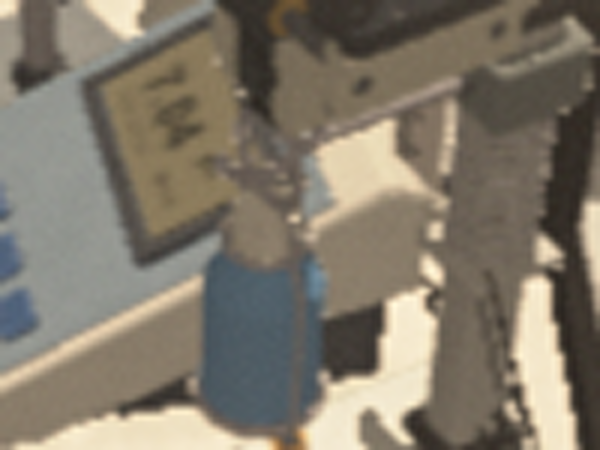

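Request:
{"api": "apply_moves", "payload": {
  "increments": [-0.006,0,0,0,0,0,-0.009,0,0,0,0,0,-0.009,0,0,0,0,0,-0.009,0,0,0,0,0,-0.009,0,0,0,0,0,-0.009,0,0.002,0,0,0,-0.012,0,0.003,0,0,0,-0.015,0,0.003,0,0,0.03,-0.015,0,0,0,0,0.06,-0.015,0,0,0,0,0.08,-0.01,0.005,0,0,0,0.09,-0.01,0.005,0,0,0,0.09,-0.005,0.005,0,0,0,0.09,0,0.005,0,0,0,0.09,0,0.005,0,0,0,0.09,0,0,0,0,0,0]
}}

```text
t: 19.38
eef_pos: [0.4265, 0.0204, 0.295]
ee_rot: [3.132, 0.0, 2.241]
force: [0.4, -0.6, -2.0]
width: 0.0197
```

```bash
python3 go.py .427 .075 .289 186
```

```text
t 19.38 q [ 0.51 -0.11 -0.4  -0.   -1.27 -1.41] F [ 0.4 -0.6 -2. ] w 0.0197
d [ 0.0005  0.0546 -0.006 ] r [-0.0094  0.0042  1.0055] minrows 9.1
```

Request:
{"api": "apply_moves", "payload": {
  "increments": [0,0.005,-0.0005,-0.001,0,0.09,0,0.005,-0.0005,-0.001,0,0.09,0,0.005,-0.0005,-0.001,0,0.09,0,0.005,-0.0005,-0.001,0,0.09,0,0.005,-0.0005,-0.001,0,0.09,0,0.005,-0.0005,-0.001,0,0.09,0,0.005,-0.0005,-0.001,0,0.09,0,0.005,-0.0005,-0.001,0,0.09,0,0.005,-0.0005,-0.001,0,0.09,0,0.004,-0.0005,-0.001,0,0.09,0,0.003,-0.0005,0,0,0.06,0,0,0,0,0,0]
}}

```text
t: 20.38
eef_pos: [0.4196, 0.0706, 0.2934]
ee_rot: [3.135, 0.009, -3.073]
force: [-0.0, -0.2, -3.6]
width: 0.0196
```

```bash
python3 go.py .427 .075 .289 186; python3 obs.py p6 rail_tip .25 large_bottle_ring .25 rail_corner1 .25;python3 - <<'E'
import cv2,numpy as np
b=cv2.imread('pics/p6_wrist.png')[60:360,120:540]
cv2.imwrite('pics/p6m.png',cv2.resize(b,(800,571),interpolation=2))
E
```

```text
t 20.38 q [ 0.63 -0.11 -0.41 -0.   -1.26 -0.56] F [-0.  -0.2 -3.6] w 0.0196
d [ 0.0074  0.0044 -0.0044] r [-0.0076  0.0086  0.036 ] minrows 0.3
scene large_bottle_ring [261.1 177.9] 0.59 [0.426  0.0698 0.25  ]
scene rail_corner1 [226.7 139.6] 0.88 [0.4121 0.2526 0.25  ]
scene rail_corner1 [235.6 120.9] 0.78 [0.465  0.3234 0.25  ]
side large_bottle_ring [259.  204.5] 0.63 [0.4104 0.0655 0.25  ]
side rail_corner1 [205.1 158.6] 0.53 [0.4099 0.28   0.25  ]
side rail_corner1 [370.6 254.5] 0.36 [ 0.4938 -0.2253  0.25  ]
wrist rail_tip [312.  301.8] 0.93 [0.4231 0.1302 0.25  ]
wrist rail_tip [320.1  22.4] 0.39 [ 0.4294 -0.0534  0.25  ]
wrist large_bottle_ring [319.1 224.2] 0.8 [0.4219 0.0683 0.25  ]
```

View pics/p6m.png

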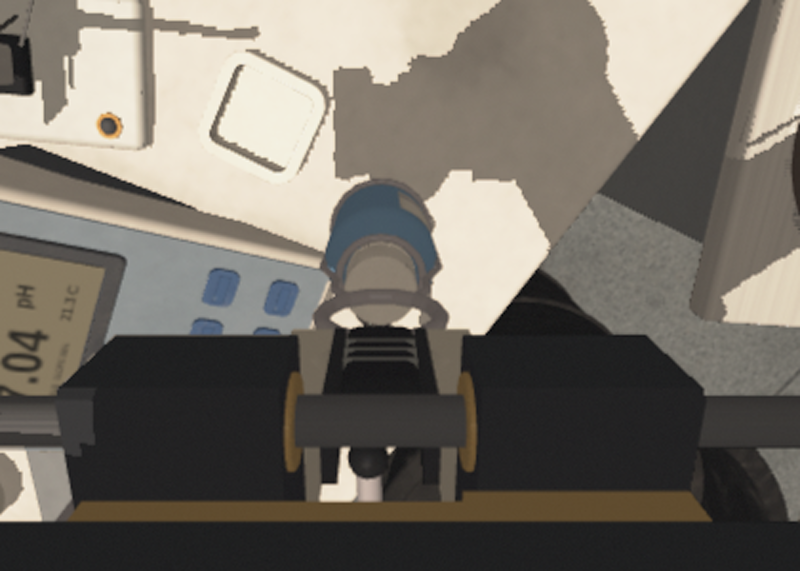

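Request:
{"api": "apply_moves", "payload": {
  "increments": [0.003,0.004,-0.0015,-0.002,0.003,0.012,0.003,0.004,-0.0015,-0.002,0.003,0.012,0.002,0.003,-0.001,-0.002,0.002,0.01,0,0,0,0,0,0]
}}

```text
t: 21.32
eef_pos: [0.4291, 0.0827, 0.2888]
ee_rot: [3.141, -0.0, -3.037]
force: [-0.2, 1.0, -3.1]
width: 0.02
```

```bash
python3 go.py .4215 .15 .289 186
```

```text
t 21.32 q [ 0.64 -0.08 -0.39 -0.   -1.26 -0.54] F [-0.2  1.  -3.1] w 0.02
d [-0.0076  0.0673  0.0002] r [-0.0009 -0.0003 -0.0001] minrows 1.9
```

Request:
{"api": "apply_moves", "payload": {
  "increments": [-0.001,0.007,0,0,0,0,-0.001,0.009,0,0,0,0,-0.001,0.009,0,0,0,0,-0.001,0.009,0,0,0,0,-0.001,0.009,0,0,0,0,-0.001,0.009,0,0,0,0,-0.001,0.009,0,0,0,0,-0.001,0.006,0,0,0,0,0,0,0,0,0,0]
}}

```text
t: 22.07
eef_pos: [0.4199, 0.1583, 0.2885]
ee_rot: [3.141, -0.001, -3.036]
force: [0.3, 0.9, -3.1]
width: 0.0199
```

```bash
python3 go.py .4155 .21 .287 186; python3 obs.py p7 rail_corner1 .25 large_bottle_ring .25;python3 - <<'E'
import cv2,numpy as np
b=cv2.imread('pics/p7_wrist.png')[150:350,200:440]
a=cv2.imread('pics/p7_scene.png')[100:220,190:310]
cv2.imwrite('pics/p7m.png',np.hstack([cv2.resize(a,(400,400),interpolation=2),cv2.resize(b,(400,400),interpolation=2)]))
E
```

```text
t 22.07 q [ 0.8  -0.06 -0.37 -0.   -1.26 -0.69] F [ 0.3  0.9 -3.1] w 0.0199
d [-0.0044  0.0517 -0.0015] r [-0.0008 -0.001  -0.0012] minrows 1.4
scene rail_corner1 [222.9 141.3] 0.66 [0.401  0.2505 0.25  ]
scene large_bottle_ring [245.4 159.1] 0.9 [0.4221 0.1527 0.25  ]
scene large_bottle_ring [355.8 295.8] 0.42 [ 0.4378 -0.2931  0.25  ]
side rail_corner1 [209.4 141.9] 0.7 [0.4548 0.317  0.25  ]
side large_bottle_ring [236.6 184.4] 0.74 [0.4123 0.153  0.25  ]
side large_bottle_ring [346.4 197.4] 0.6 [ 0.574  -0.0831  0.25  ]
wrist rail_corner1 [319.1 181.1] 0.42 [0.4248 0.1231 0.25  ]
wrist large_bottle_ring [320.8 224.7] 0.77 [0.4207 0.1525 0.25  ]
```

View pics/p7m.png

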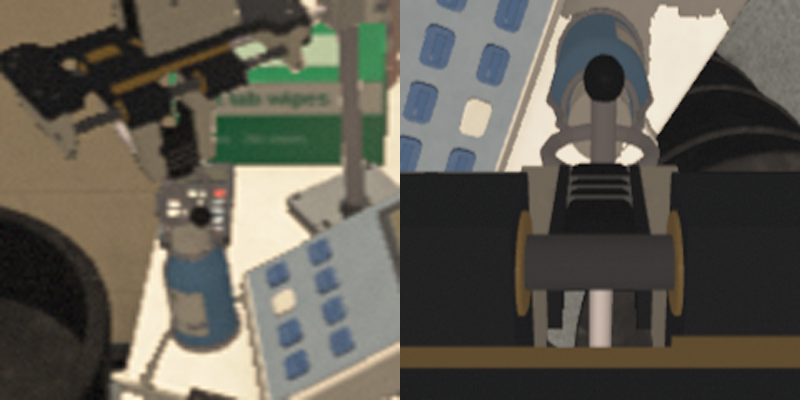

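Request:
{"api": "apply_moves", "payload": {
  "increments": [-0.001,0.008,0,0,0,0,-0.001,0.01,0,0,0,0,-0.001,0.01,-0.001,0,0,0,-0.001,0.01,-0.001,0,0,0,-0.001,0.01,0,0,0,0,-0.001,0.01,0,0,0,0,-0.001,0.01,0,0,0,0,-0.001,0.009,0,0,0,0,-0.001,0.007,0,0,0,0,0.0002,0.0044,0,0,0,-0.09,0.0005,0.0044,0,0,0,-0.098,0.0005,0.0044,0,0,0,-0.098,0.0005,0.0044,0,0,0,-0.09,0,0,0,0,0,0]
}}

```text
t: 23.68
eef_pos: [0.411, 0.272, 0.2857]
ee_rot: [3.141, -0.001, 2.855]
force: [0.9, 0.3, -2.8]
width: 0.0195
```

```bash
python3 go.py .421 .2777 .286 141
```

```text
t 23.68 q [ 0.98  0.02 -0.3  -0.   -1.25 -1.27] F [ 0.9  0.3 -2.8] w 0.0195
d [0.01   0.0057 0.0003] r [-0.0006 -0.0009 -0.3937] minrows 3.6
```

Request:
{"api": "apply_moves", "payload": {
  "increments": [0.0025,0.001,0,0,0,-0.095,0.0025,0.0015,0,0,0,-0.1,0.0025,0.0015,0,0,0,-0.1,0.0025,0.0015,0,0,0,-0.09,0,0,0,0,0,0]
}}

```text
t: 24.1
eef_pos: [0.4207, 0.2787, 0.2854]
ee_rot: [-3.14, -0.001, 2.469]
force: [-0.1, -0.5, -3.5]
width: 0.02
```

```bash
python3 go.py .4467 .3095 .286 141; python3 - <<'E'
from h import *
st=arm.get_state();im=optics.grab_frame('wrist')
for n in ('rail_corner2','rail_stop','large_bottle_ring','rail_tip'):
  print(n,[(np.round(x['point'],1),round(x['conf'],2),np.round(onz('wrist',x['point'],.25,st),4)) for x in finder.landmark_of('wrist',n)[:2]])
cv2.imwrite('pics/p8m.png',im[150:350,200:440,::-1])
E
```

```text
t 24.1 q [ 0.97  0.05 -0.28 -0.   -1.25 -1.65] F [-0.1 -0.5 -3.5] w 0.02
d [0.026  0.0308 0.0006] r [ 0.0003 -0.0015 -0.0082] minrows 1.1
rail_corner2 [(array([320.9, 306.7]), 0.97, array([0.4576, 0.3239, 0.25  ])), (array([319. , 204.9]), 0.8, array([0.4112, 0.2636, 0.25  ]))]
rail_stop []
large_bottle_ring [(array([317.6, 226.8]), 0.57, array([0.4213, 0.2748, 0.25  ]))]
rail_tip [(array([147.7,  32.8]), 0.8, array([0.4227, 0.128 , 0.25  ]))]
```

View pics/p8m.png

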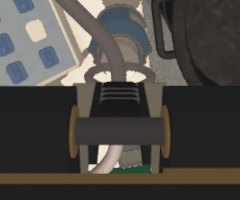

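Request:
{"api": "apply_moves", "payload": {
  "increments": [0.005,0.006,0,0,0,0,0.0065,0.0077,0,0,0,0,0.006,0.007,0,0,0,0,0.005,0.006,0,0,0,-0.03,0.0034,0.0028,0,0,0,-0.09,0.0034,0.0026,0,0,0,-0.098,0.0034,0.0024,0,0,0,-0.098,0.0034,0.002,0,0,0,-0.098,0,0,0,0,0,0]
}}

```text
t: 25.1
eef_pos: [0.4627, 0.3222, 0.2847]
ee_rot: [3.141, -0.0, 2.05]
force: [0.3, 0.2, -2.4]
width: 0.0195
```

```bash
python3 go.py .4769 .3259 .286 96
```

```text
t 25.1 q [ 0.96  0.15 -0.16  0.   -1.26 -2.05] F [ 0.3  0.2 -2.4] w 0.0195
d [0.0142 0.0037 0.0013] r [-1.000e-04  2.000e-04 -3.744e-01] minrows 3.4
```

Request:
{"api": "apply_moves", "payload": {
  "increments": [0.0034,0.001,0,0,0,-0.09,0.0036,0.001,0,0,0,-0.1,0.0036,0.001,0,0,0,-0.1,0.0036,0.001,0,0,0,-0.085,0.008,0.001,0,0,0,0,0.01,0.001,0,0,0,0,0.01,0.001,0,0,0,0,0.01,0.001,0,0,0,0,0.01,0.001,0,0,0,0,0.01,0.001,0,0,0,0,0.01,0.001,0,0,0,0,0.008,0.001,0,0,0,0,0.004,0.0005,0,0,0,0,0,0,0,0,0,0]
}}

```text
t: 26.27
eef_pos: [0.5697, 0.3381, 0.2811]
ee_rot: [-3.139, 0.003, 1.695]
force: [0.1, 0.5, -3.7]
width: 0.02
```

```bash
python3 go.py .5856 .3373 .276 96;  python3 obs.py p9 rail_stop .25 large_bottle_ring .246
```

```text
t 26.27 q [ 0.83  0.32  0.05  0.   -1.31 -2.28] F [ 0.1  0.5 -3.7] w 0.02
d [ 0.0159 -0.0008 -0.0051] r [ 0.0033 -0.0025 -0.0196] minrows 0.5
scene rail_stop [277.7 110.2] 0.77 [0.5899 0.3143 0.25  ]
scene large_bottle_ring [269.8 113.3] 0.81 [0.5657 0.3169 0.246 ]
side rail_stop [244.7 114.4] 0.91 [0.5901 0.3211 0.25  ]
side rail_stop [371.5 250.9] 0.68 [ 0.5023 -0.2212  0.25  ]
side large_bottle_ring [234.  121.7] 0.63 [0.5522 0.3263 0.246 ]
wrist large_bottle_ring [319.7 226.2] 0.92 [0.5668 0.3368 0.246 ]
```

Request:
{"api": "apply_moves", "payload": {
  "increments": [0.004,0,0,0,0,-0.006,0.005,0,0,0,0,-0.006,0.005,0,-0.001,0,0,-0.006,0.002,0,-0.001,0,0,0,0,0,-0.0015,0,0,0,0,0,-0.001,0,0,0,0,0,0,0,0,0]
}}

```text
t: 27.3
eef_pos: [0.5861, 0.3385, 0.2772]
ee_rot: [-3.14, 0.002, 1.676]
force: [-0.6, -0.1, -3.0]
width: 0.0199
```

```bash
python3 go.py .5856 .3373 .276 96;  python3 obs.py p10 rail_stop .25 large_bottle_ring .24
python3 - <<'E'
import cv2,numpy as np
b=cv2.imread('pics/p10_side.png')[80:180,180:280]
a=cv2.imread('pics/p10_scene.png')[70:170,220:320]
cv2.imwrite('pics/p10m.png',np.hstack([cv2.resize(a,(400,400),interpolation=2),cv2.resize(b,(400,400),interpolation=2)]))
E
```

```text
t 27.3 q [ 0.81  0.34  0.08  0.   -1.31 -2.28] F [-0.6 -0.1 -3. ] w 0.0199
d [-0.0005 -0.0012 -0.0012] r [ 0.0021 -0.0013 -0.0007] minrows 0.0
scene rail_stop [278. 104.] 0.77 [0.6059 0.3446 0.25  ]
scene large_bottle_ring [275.7 114.5] 0.63 [0.5813 0.3115 0.24  ]
side rail_stop [243.7 112.3] 0.71 [0.5937 0.3295 0.25  ]
side rail_stop [337.6 282.2] 0.52 [ 0.3921 -0.2126  0.25  ]
side large_bottle_ring [239.7 118.9] 0.82 [0.5736 0.3273 0.24  ]
wrist rail_stop [318.1   2.2] 0.74 [0.4594 0.3231 0.25  ]
wrist large_bottle_ring [316.9 226.2] 0.86 [0.5857 0.3355 0.24  ]
```

View pics/p10m.png

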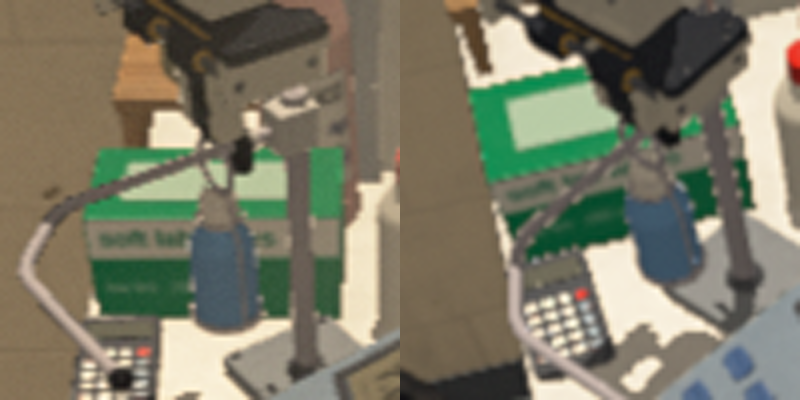

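Request:
{"api": "apply_moves", "payload": {
  "increments": [0,0,-0.0012,0,0,0,0,0,-0.0012,0,0,0,0,0,-0.0012,0,0,0,0,0,0,0,0,0]
}}

```text
t: 28.08
eef_pos: [0.5863, 0.3387, 0.2772]
ee_rot: [3.139, 0.0, 1.677]
force: [-1.4, -1.0, -2.4]
width: 0.0196
```

Request:
{"api": "apply_moves", "payload": {
  "increments": [0,0,-0.001,0,0,0,0,0,0,0,0,0,0,0,0,0,0,0]
}}

```text
t: 28.33
eef_pos: [0.5864, 0.3387, 0.2771]
ee_rot: [3.138, -0.0, 1.678]
force: [-0.8, 0.3, 0.8]
width: 0.0196
```

Request:
{"api": "apply_moves", "payload": {
  "increments": [0,0,-0.003,0.003,0,0,0,0,-0.003,0,0,0,0,0,0,0,0,0,0,0,0,0,0,0]
}}

```text
t: 28.67
eef_pos: [0.5867, 0.3387, 0.2773]
ee_rot: [3.132, -0.005, 1.679]
force: [-0.1, -0.4, -2.2]
width: 0.0198
```

```bash
python3 - <<'E'
from h import *
for i in range(6):
    optics.grab_frame('side');s=arm.get_state();print(np.round(s['force'],2),np.round(s['moment'],2),np.round(s['eef_pos'],4))
E
```

```text
[-0.08  0.63  1.14] [0.13 0.16 0.04] [0.5867 0.3387 0.2772]
[-0.96  0.76  1.29] [ 0.14  0.31 -0.  ] [0.5868 0.3387 0.2771]
[-0.81  0.79  1.54] [ 0.09  0.33 -0.03] [0.5868 0.3387 0.2771]
[-1.59  0.8   1.59] [ 0.06  0.29 -0.02] [0.5868 0.3388 0.2771]
[-0.77  1.41  0.93] [0.1  0.22 0.02] [0.5868 0.3387 0.2771]
[-0.29 -0.    0.6 ] [0.16 0.21 0.01] [0.5868 0.3388 0.2771]
```

Request:
{"api": "apply_moves", "payload": {
  "increments": [0,0,0,0,0,0,0,0,0,0,0,0,0,0,0,0,0,0,0,0,0,0,0,0,0,0,0,0,0,0,0,0,0,0,0,0,0,0,0,0,0,0,0,0,0,0,0,0],
  "hand": 0.4
}}

```text
t: 29.63
eef_pos: [0.5875, 0.3387, 0.2759]
ee_rot: [3.133, -0.004, 1.679]
force: [-0.8, 0.8, 0.6]
width: 0.0523
```

Request:
{"api": "apply_moves", "payload": {
  "increments": [0,0,0.005,0,0,0,0,0,0.02,0,0,0,0,0,0.03,0,0,0,0,0,0.03,0,0,0,0,0,0.03,0,0,0,0,0,0.02,0,0,0,-0.01,0,0.01,0,0,0,0,0,0,0,0,0]
}}

```text
t: 30.3
eef_pos: [0.5752, 0.3366, 0.4277]
ee_rot: [3.136, -0.001, 1.678]
force: [0.1, -0.1, 0.5]
width: 0.0528
```

```bash
python3 go.py .4375 -.105 .25 116;  python3 obs.py p11 rail_stop .25 large_bottle_ring .237 medium_bottle_ring .114 small_bottle_ring .088; python3 -c "
from h import *
for c in('scene','side'): print(c,np.round(proj(c,[[.588,.338,.237],[.575,.338,.237]]),1).tolist())"
```

```text
t 30.3 q [ 0.82  0.29  0.33  0.   -1.61 -2.29] F [ 0.1 -0.1  0.5] w 0.0528
d [-0.1377 -0.4416 -0.1777] r [-0.003   0.0053  0.347 ] minrows 13.8
scene rail_stop [277.  106.5] 0.8 [0.5972 0.3335 0.25  ]
scene large_bottle_ring [276.3 112.8] 0.92 [0.5888 0.3233 0.237 ]
scene medium_bottle_ring [307.4 264.2] 0.78 [ 0.4449 -0.108   0.114 ]
scene medium_bottle_ring [365.  226.6] 0.5 [ 0.6252 -0.0827  0.114 ]
scene small_bottle_ring [321.9 293.7] 0.78 [ 0.4422 -0.1768  0.088 ]
scene small_bottle_ring [365.1 226. ] 0.56 [ 0.6421 -0.0638  0.088 ]
side rail_stop [241.9 113.1] 0.88 [0.588  0.3311 0.25  ]
side large_bottle_ring [239.9 120.3] 0.75 [0.5718 0.3252 0.237 ]
side large_bottle_ring [243.7 113.6] 0.55 [0.597  0.3369 0.237 ]
side medium_bottle_ring [318.2 260.1] 0.85 [ 0.4405 -0.1074  0.114 ]
side medium_bottle_ring [243.2 112.8] 0.58 [0.6626 0.4471 0.114 ]
side small_bottle_ring [336.9 283.3] 0.61 [ 0.4331 -0.182   0.088 ]
side small_bottle_ring [340.2 252.6] 0.44 [ 0.506  -0.1304  0.088 ]
wrist rail_stop [317.3 203.3] 0.78 [0.6027 0.335  0.25  ]
wrist large_bottle_ring [320.1 188. ] 0.71 [0.5882 0.3366 0.237 ]
wrist medium_bottle_ring [ 5.7 24.1] 0.7 [ 0.4375 -0.1079  0.114 ]
wrist small_bottle_ring [ 7.2 25.5] 0.67 [ 0.4355 -0.1309  0.088 ]
scene [[273.8, 110.6], [269.8, 111.8]]
side [[241.2, 115.1], [237.9, 117.5]]
```

Request:
{"api": "apply_moves", "payload": {
  "increments": [-0.005,-0.02,-0.003,0,0,0.02,-0.009,-0.03,-0.003,0,0,0.025,-0.009,-0.03,-0.003,0,0,0.025,-0.009,-0.03,-0.003,0,0,0.025,-0.009,-0.03,-0.003,0,0,0.025,-0.009,-0.03,-0.003,0,0,0.025,-0.009,-0.03,-0.003,0,0,0.025,-0.009,-0.03,-0.003,0,0,0.025,-0.009,-0.03,-0.003,0,0,0.025,-0.009,-0.03,-0.003,0,0,0.025,-0.009,-0.03,-0.003,0,0,0.025,-0.009,-0.03,-0.01,0,0,0.025,-0.009,-0.03,-0.02,0,0,0.025,-0.009,-0.03,-0.025,0,0,0.025,-0.007,-0.02,-0.025,0,0,0.015,0,-0.01,-0.025,0,0,0,0,0,-0.02,0,0,0,0,0,-0.01,0,0,0,0,0,0,0,0,0]
}}

```text
t: 32.63
eef_pos: [0.4348, -0.1224, 0.2499]
ee_rot: [3.129, 0.006, 2.057]
force: [-0.4, -0.9, 0.1]
width: 0.0528
```

```bash
cat > block.py <<'E'
# block.py ringname ringz guess x y : top-face yaw + centre of the black block (wrist cam)
import sys
from h import *
n,h=sys.argv[1],float(sys.argv[2]);top=h+.060
st=arm.get_state();im=optics.grab_frame('wrist');cv2.imwrite(f'pics/blk_{n}_{st["t"]:.1f}.png',im[:,:,::-1])
r=finder.landmark_of('wrist',n)
for x in r[:2]: print('ring',np.round(x['point'],1),round(x['conf'],2),np.round(onz('wrist',x['point'],h,st),4))
P=onz('wrist',r[0]['point'],h,st)
if len(sys.argv)>4: P=np.array([float(sys.argv[3]),float(sys.argv[4]),h])
u,v=proj('wrist',P+[0,0,top-h],st)[0]
g=im.max(2); m=(g<70).astype(np.uint8)
m=cv2.morphologyEx(m,cv2.MORPH_OPEN,np.ones((5,5),np.uint8))
k,lab,s,c=cv2.connectedComponentsWithStats(m)
for i in range(1,k):
    if np.hypot(*(c[i]-[u,v]))<30 and s[i,4]<4000:
        pts=np.argwhere(lab==i)[:,::-1].astype(np.float64)
        W=np.array([onz('wrist',p,top,st)[:2] for p in pts],dtype=np.float32)*1000
        (cx,cy),(w,hh),a=cv2.minAreaRect(W)
        print('blob px',np.round(c[i],1),'world mm rect',round(cx,1),round(cy,1),round(w,1),round(hh,1),'angle',round(a,1),'pred',round(u),round(v))
E
python3 block.py medium_bottle_ring .114; python3 go.py .4375 -.107 .15 118
```

```text
ring [334.5 196.4] 0.86 [ 0.4368 -0.1074  0.114 ]
blob px [334.2 212.2] world mm rect 432.9 -112.8 22.6 19.0 angle 28.0 pred 338 219
t 32.73 q [ 0.17 -0.04 -0.44  0.   -1.15 -1.25] F [0.1 0.2 0.9] w 0.0528
d [ 0.0014  0.0151 -0.1021] r [-0.0003  0.0168  0.0015] minrows 2.9
```

Request:
{"api": "apply_moves", "payload": {
  "increments": [0,0.006,-0.015,0,0.005,0,0,0.006,-0.02,0,0.005,0,0,0.003,-0.02,0,0.005,0,0,0,-0.02,0,0,0,0,0,-0.015,0,0,0,0,0,-0.006,0,0,0,0,0,0,0,0,0,0,0,0,0,0,0]
}}

```text
t: 33.4
eef_pos: [0.4452, -0.1039, 0.1643]
ee_rot: [3.122, 0.01, 2.064]
force: [0.1, 0.4, 0.2]
width: 0.0528
```

```bash
python3 go.py .437 -.1065 .150 118;  python3 block.py medium_bottle_ring .114 .437 -.1065
```

```text
t 33.4 q [ 0.21  0.05 -0.57  0.   -0.93 -1.29] F [0.1 0.4 0.2] w 0.0528
d [-0.0082 -0.0026 -0.0143] r [-0.0006  0.0217 -0.0046] minrows 0.5
ring [322.5 207. ] 0.61 [ 0.4367 -0.1086  0.114 ]Traceback (most recent call last):
  File "block.py", line 17, in <module>
    W=np.array([onz('wrist',p,top,st)[:2] for p in pts],dtype=np.float32)*1000
                ~~~^^^^^^^^^^^^^^^^^^
  File "h.py", line 20, in onz
    o,d=ray(name,px,st); return o+d*(z-o[2])/d[2]
        ~~~^^^^^^^^^^^^
  File "h.py", line 16, in ray
    m=optics.camera_model(name);T=np.linalg.inv(w2c(name,st))
                                                ~~~^^^^^^^^^
  File "h.py", line 10, in w2c
    m=optics.camera_model(name)
ValueError: time passes only in moves, steps and waits
```

Request:
{"api": "apply_moves", "payload": {
  "increments": [-0.003,-0.001,-0.005,0,0.008,0,-0.003,-0.001,-0.005,0,0.008,0,-0.003,-0.001,-0.005,0,0.006,0,0,0,0,0,0,0,0,0,0,0,0,0]
}}

```text
t: 33.92
eef_pos: [0.4369, -0.1072, 0.1508]
ee_rot: [3.138, -0.0, 2.064]
force: [-0.7, 0.2, -0.1]
width: 0.0529
```

```bash
sed -i 's/^def proj/_C={}\ndef cm(n):\n    if n not in _C:_C[n]=optics.camera_model(n)\n    return _C[n]\ndef proj/; s/=optics.camera_model(name)/=cm(name)/' h.py; python3 go.py .437 -.1075 .150 118
```

```text
t 33.92 q [ 0.2   0.06 -0.59 -0.   -0.92 -1.28] F [-0.7  0.2 -0.1] w 0.0529
d [ 0.0001 -0.0003 -0.0008] r [-0.0017  0.003  -0.0044] minrows 0.1
```

Request:
{"api": "apply_moves", "payload": {
  "increments": [0,0,0,0,0,0,0,0,0,0,0,0,0,0,0,0,0,0,0,0,0,0,0,0,0,0,0,0,0,0,0,0,0,0,0,0,0,0,0,0,0,0,0,0,0,0,0,0],
  "hand": 1,
  "force": 35
}}

```text
t: 34.58
eef_pos: [0.4371, -0.1073, 0.151]
ee_rot: [3.138, 0.0, 2.064]
force: [-0.2, 0.2, -0.1]
width: 0.0204
```

Request:
{"api": "apply_moves", "payload": {
  "increments": [0,0,0.015,0,0,0,0,0,0.025,0,0,0,0,0,0.025,0,0,0,0,0.005,0.025,0,0,-0.04,0.005,0.015,0.02,0,0,-0.06,0.01,0.018,0.01,0,0,-0.06,0.01,0.018,0.005,0,0,-0.06,0.01,0.018,0,0,0,-0.06,0.01,0.015,0,0,0,-0.06,0.01,0.01,0,0,0,-0.06,0.01,0.005,0,0,0,-0.04,0.005,0.002,0,0,0,0,0,0,0,0,0,0]
}}

```text
t: 35.67
eef_pos: [0.5038, 0.004, 0.2793]
ee_rot: [-3.139, -0.007, 1.601]
force: [-0.5, -0.5, -1.3]
width: 0.0206
```

```bash
python3 go.py .5265 -.0035 .280 91;  python3 obs.py p12 hook .235 medium_bottle_ring .243
```

```text
t 35.67 q [ 0.39  0.05 -0.28 -0.01 -1.24 -1.93] F [-0.5 -0.5 -1.3] w 0.0206
d [ 0.0227 -0.0075  0.0007] r [-0.0074 -0.003  -0.0123] minrows 0.7
scene hook [336.1 182. ] 0.58 [ 0.5766 -0.0164  0.235 ]
scene medium_bottle_ring [306.1 185. ] 0.64 [0.5069 0.0026 0.243 ]
side hook [321.6 180. ] 0.63 [0.5784 0.0059 0.235 ]
side medium_bottle_ring [300.8 196.8] 0.79 [0.5004 0.0068 0.243 ]
wrist hook [307.8 316.4] 0.59 [ 0.5787 -0.0046  0.235 ]
wrist medium_bottle_ring [317.3 228.8] 0.97 [0.5039 0.0007 0.243 ]
```

Request:
{"api": "apply_moves", "payload": {
  "increments": [0.005,-0.003,0.0003,-0.004,-0.002,-0.005,0.006,-0.003,0.0003,-0.003,-0.001,-0.005,0.006,-0.001,0,0,0,-0.003,0.003,0,0,0,0,0,0,0,0,0,0,0]
}}

```text
t: 36.53
eef_pos: [0.5253, -0.005, 0.2814]
ee_rot: [3.139, -0.0, 1.584]
force: [0.5, 0.1, -1.0]
width: 0.0204
```

```bash
python3 go.py .579 -.003 .280 91
```

```text
t 36.53 q [ 0.36  0.08 -0.25  0.   -1.24 -1.92] F [ 0.5  0.1 -1. ] w 0.0204
d [ 0.0537  0.002  -0.0014] r [-0.0002  0.0031  0.0038] minrows 1.5
```

Request:
{"api": "apply_moves", "payload": {
  "increments": [0.007,0.0005,-0.0005,0,0,0,0.009,0.0005,-0.0005,0,0,0,0.009,0.0005,-0.0005,0,0,0,0.009,0,0,0,0,0,0.007,0,0,0,0,0,0.005,0,0,0,0,0,0.001,0,0,0,0,0,0,0,0,0,0,0]
}}

```text
t: 37.2
eef_pos: [0.5786, -0.0033, 0.2781]
ee_rot: [3.141, 0.0, 1.584]
force: [0.1, -0.5, -2.2]
width: 0.0207
```

```bash
python3 go.py .579 -.003 .2418 91;  python3 obs.py p13 hook .235 medium_bottle_ring .243
```

```text
t 37.2 q [ 0.33  0.18 -0.14  0.   -1.25 -1.89] F [ 0.1 -0.5 -2.2] w 0.0207
d [ 0.0004  0.0003 -0.0363] r [0.0004 0.001  0.004 ] minrows 1.0
scene hook [334.4 180.6] 0.62 [ 0.5758 -0.0102  0.235 ]
scene medium_bottle_ring [338.3 177.7] 0.71 [ 0.5841 -0.0137  0.243 ]
side hook [322.8 179.3] 0.39 [0.5822 0.0051 0.235 ]
side medium_bottle_ring [324.8 179.3] 0.93 [ 0.5817 -0.0025  0.243 ]
side medium_bottle_ring [265.3 150.9] 0.66 [0.5412 0.1827 0.243 ]
wrist hook [322.2 226. ] 0.73 [ 0.5798 -0.0026  0.235 ]
wrist hook [192.2 136. ] 0.5 [ 0.5203 -0.0849  0.235 ]
wrist medium_bottle_ring [320.9 228.2] 0.9 [ 0.5781 -0.0036  0.243 ]
```

Request:
{"api": "apply_moves", "payload": {
  "increments": [0,0,-0.004,0,0,0,0,0,-0.005,0,0,0,0,0,-0.006,0,0,0,0,0,-0.006,0,0,0,0,0,-0.006,0,0,0,0,0,-0.004,0,0,0,0,0,-0.002,0,0,0,0,0,0,0,0,0,0,0,0,0,0,0]
}}

```text
t: 38.4
eef_pos: [0.5782, -0.0032, 0.2425]
ee_rot: [3.138, 0.0, 1.585]
force: [-0.7, 0.3, 0.1]
width: 0.0203
```

```bash
python3 go.py .579 -.003 .2418 91;  python3 obs.py p14 hook .22 medium_bottle_ring .205;  python3 -c "
from h import *
print(arm.get_state()['force'])
for c in('scene','side'): print(c,np.round(proj(c,[[.579,-.003,.22],[.579,-.003,.235],[.579,-.003,.205]]),1).tolist())
b=cv2.imread('pics/p14_wrist.png')[190:340,220:440]
a=cv2.imread('pics/p14_scene.png')[150:225,290:390]
cv2.imwrite('pics/p14m.png',np.hstack([cv2.resize(a,(400,300),interpolation=2),cv2.resize(b,(400,300),interpolation=2)]))"
```

```text
t 38.4 q [ 0.33  0.2  -0.2   0.   -1.17 -1.89] F [-0.7  0.3  0.1] w 0.0203
d [ 0.0008  0.0002 -0.0007] r [0.0001 0.0034 0.0033] minrows 0.0
scene hook [335.3 186. ] 0.65 [ 0.5768 -0.0136  0.22  ]
scene medium_bottle_ring [333.6 190.7] 0.68 [ 0.5736 -0.0121  0.205 ]
scene medium_bottle_ring [331.1 221.4] 0.4 [ 0.5156 -0.0927  0.205 ]
side medium_bottle_ring [238.3 119.4] 0.7 [0.5866 0.3588 0.205 ]
side medium_bottle_ring [326.7 190.7] 0.62 [ 0.5769 -0.014   0.205 ]
wrist hook [321.1 238. ] 0.64 [ 0.5794 -0.0034  0.22  ]
wrist medium_bottle_ring [319.4 226.3] 0.69 [ 0.5778 -0.0045  0.205 ]
[ 0.23234999 -0.94831166  0.58954647]
scene [[333.7, 183.1], [333.9, 178.4], [333.5, 187.7]]
side [[324.2, 184.9], [324.3, 181.7], [324.2, 187.9]]
```

View pics/p14m.png

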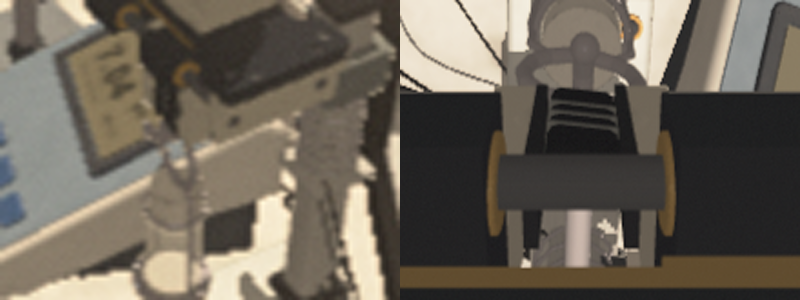

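Request:
{"api": "apply_moves", "payload": {
  "increments": [0,0,0,0,0,0,0,0,0,0,0,0,0,0,0,0,0,0,0,0,0,0,0,0,0,0,0,0,0,0,0,0,0,0,0,0,0,0,0,0,0,0,0,0,0,0,0,0,0,0,0,0,0,0,0,0,0,0,0,0,0,0,0,0,0,0,0,0,0,0,0,0,0,0,0,0,0,0,0,0,0,0,0,0,0,0,0,0,0,0,0,0,0,0,0,0,0,0,0,0,0,0,0,0,0,0,0,0,0,0,0,0,0,0,0,0,0,0,0,0],
  "hand": 0.5
}}

```text
t: 40.52
eef_pos: [0.5785, -0.0033, 0.243]
ee_rot: [3.137, 0.0, 1.585]
force: [-0.2, 0.6, -0.4]
width: 0.0437
```

Request:
{"api": "apply_moves", "payload": {
  "increments": [0,0,0,0,0,0,0,0,0,0,0,0,0,0,0,0,0,0,0,0,0,0,0,0,0,0,0,0,0,0,0,0,0,0,0,0,0,0,0,0,0,0,0,0,0,0,0,0,0,0,0,0,0,0,0,0,0,0,0,0,0,0,0,0,0,0,0,0,0,0,0,0,0,0,0,0,0,0,0,0,0,0,0,0,0,0,0,0,0,0,0,0,0,0,0,0,0,0,0,0,0,0,0,0,0,0,0,0,0,0,0,0,0,0,0,0,0,0,0,0]
}}

```text
t: 42.18
eef_pos: [0.5785, -0.0033, 0.243]
ee_rot: [3.137, 0.0, 1.585]
force: [0.5, -0.3, 0.1]
width: 0.0439
```

Request:
{"api": "apply_moves", "payload": {
  "increments": [0,0,0,0,0,0,0,0,0,0,0,0,0,0,0,0,0,0,0,0,0,0,0,0,0,0,0,0,0,0,0,0,0,0,0,0,0,0,0,0,0,0,0,0,0,0,0,0,0,0,0,0,0,0,0,0,0,0,0,0,0,0,0,0,0,0,0,0,0,0,0,0,0,0,0,0,0,0,0,0,0,0,0,0,0,0,0,0,0,0]
}}

```text
t: 43.43
eef_pos: [0.5785, -0.0033, 0.243]
ee_rot: [3.137, -0.0, 1.585]
force: [-0.6, 0.3, 0.8]
width: 0.0436
```

Request:
{"api": "apply_moves", "payload": {
  "increments": [0,0,0,0,0,0,0,0,0,0,0,0,0,0,0,0,0,0,0,0,0,0,0,0,0,0,0,0,0,0,0,0,0,0,0,0,0,0,0,0,0,0,0,0,0,0,0,0],
  "hand": 1,
  "force": 35
}}

```text
t: 44.1
eef_pos: [0.5785, -0.0032, 0.243]
ee_rot: [3.137, -0.0, 1.585]
force: [-1.2, 0.5, -0.5]
width: 0.0205
```

Request:
{"api": "apply_moves", "payload": {
  "increments": [0,0,0.004,0,0,0,0,0,0.006,0,0,0,0,0,0.007,0,0,0,0,0,0.007,0,0,0,0,0,0.006,0,0,0,0,0,0.004,0,0,0,0,0,0.002,0,0,0,0,0,0,0,0,0,0,0,0,0,0,0]
}}

```text
t: 44.85
eef_pos: [0.5781, -0.0032, 0.283]
ee_rot: [3.137, -0.001, 1.585]
force: [-0.3, 0.7, -2.5]
width: 0.0208
```

```bash
python3 go.py .50 -.003 .2825 91
```

```text
t 44.85 q [ 0.33  0.17 -0.14  0.   -1.26 -1.89] F [-0.3  0.7 -2.5] w 0.0208
d [-0.0781  0.0002 -0.0005] r [-0.0006  0.0042  0.0036] minrows 2.2
```

Request:
{"api": "apply_moves", "payload": {
  "increments": [-0.006,0,0,0,0,0,-0.009,0,0,0,0,0,-0.009,0,0,0,0,0,-0.009,0,0,0,0,0,-0.009,0,0,0,0,0,-0.009,0,0.001,0,0,0,-0.012,0,0.002,0,0,0,-0.015,0,0.002,0,0,0.03,-0.015,0,0,0,0,0.06,-0.015,0,0,0,0,0.08,-0.01,0.005,0,0,0,0.09,-0.01,0.005,0,0,0,0.09,-0.005,0.005,0,0,0,0.09,0,0.005,0,0,0,0.09,0,0.005,0,0,0,0.09,0,0,0,0,0,0]
}}

```text
t: 46.18
eef_pos: [0.4248, 0.0203, 0.2892]
ee_rot: [3.133, -0.0, 2.234]
force: [-0.1, -0.5, -2.1]
width: 0.0202
```

Request:
{"api": "apply_moves", "payload": {
  "increments": [0,0.005,0,0,0,0.09,0,0.005,0,0,0,0.09,0,0.005,0,0,0,0.09,0,0.005,0,0,0,0.09,0,0.005,0,0,0,0.09,0,0.005,0,0,0,0.09,0,0.005,0,0,0,0.09,0,0.005,0,0,0,0.09,0,0.005,0,0,0,0.09,0,0.005,0,0,0,0.09,0.001,0.004,0,0,0,0.08,0,0,0,0,0,0]
}}

```text
t: 47.18
eef_pos: [0.4188, 0.0726, 0.2919]
ee_rot: [3.129, 0.003, -3.059]
force: [0.1, -0.2, -1.1]
width: 0.0206
```

```bash
python3 go.py .4285 .0827 .288 186
```

```text
t 47.18 q [ 0.63 -0.11 -0.41 -0.01 -1.26 -0.55] F [ 0.1 -0.2 -1.1] w 0.0206
d [ 0.0097  0.0101 -0.0039] r [-0.013   0.0018  0.0224] minrows 0.4
```

Request:
{"api": "apply_moves", "payload": {
  "increments": [0.004,0.003,-0.0015,-0.004,0.001,0.008,0.004,0.003,-0.0015,-0.004,0.001,0.008,0.003,0.002,-0.001,-0.003,0,0.006,0,0,0,0,0,0,0,0,0,0,0,0]
}}

```text
t: 47.6
eef_pos: [0.4301, 0.0804, 0.2877]
ee_rot: [3.141, 0.0, -3.05]
force: [-0.2, 0.5, -1.9]
width: 0.0204
```

```bash
python3 go.py .421 .155 .288 186
```

```text
t 47.6 q [ 0.64 -0.08 -0.39 -0.   -1.25 -0.55] F [-0.2  0.5 -1.9] w 0.0204
d [-0.0091  0.0746  0.0003] r [-0.0009  0.0002  0.0128] minrows 2.1
```

Request:
{"api": "apply_moves", "payload": {
  "increments": [-0.0012,0.007,0,0,0,0.004,-0.0012,0.009,0,0,0,0.004,-0.0012,0.009,0,0,0,0.004,-0.0012,0.009,0,0,0,0,-0.0012,0.009,0,0,0,0,-0.001,0.009,0,0,0,0,-0.001,0.009,0,0,0,0,-0.001,0.006,0,0,0,0,0,0,0,0,0,0]
}}

```text
t: 48.35
eef_pos: [0.4197, 0.1553, 0.2876]
ee_rot: [3.14, 0.0, -3.038]
force: [-0.2, 1.0, -1.9]
width: 0.0201
```

Request:
{"api": "apply_moves", "payload": {
  "increments": [-0.001,0.008,0,0,0,0,-0.001,0.01,0,0,0,0,-0.001,0.01,-0.001,0,0,0,-0.001,0.01,-0.001,0,0,0,-0.001,0.01,0,0,0,0,-0.001,0.01,0,0,0,0,-0.001,0.009,0,0,0,0,-0.001,0.006,0,0,0,0,-0.0003,0.0044,0,0,0,-0.06,0.0004,0.0044,0,0,0,-0.095,0.0006,0.0044,0,0,0,-0.098,0.0008,0.0044,0,0,0,-0.09,0,0,0,0,0,0]
}}

```text
t: 49.43
eef_pos: [0.4115, 0.2574, 0.2848]
ee_rot: [3.142, -0.0, 2.888]
force: [0.3, 0.1, -1.3]
width: 0.0201
```

```bash
python3 go.py .421 .2777 .286 141
```

```text
t 49.43 q [ 0.96  0.01 -0.31 -0.   -1.24 -1.22] F [ 0.3  0.1 -1.3] w 0.0201
d [0.0095 0.0203 0.0012] r [-2.000e-04 -3.000e-04 -4.272e-01] minrows 3.9
```

Continue: to C, then D, E.

Request:
{"api": "apply_moves", "payload": {
  "increments": [0.0015,0.0043,0,0,0,-0.095,0.0018,0.0043,0,0,0,-0.1,0.0022,0.0042,0,0,0,-0.1,0.003,0.004,0,0,0,-0.1,0.001,0.0015,0,0,0,-0.02,0,0,0,0,0,0]
}}

```text
t: 49.93
eef_pos: [0.4207, 0.2771, 0.2845]
ee_rot: [-3.14, -0.0, 2.475]
force: [0.4, -0.8, -1.1]
width: 0.0202
```

Request:
{"api": "apply_moves", "payload": {
  "increments": [0.005,0.006,0,0,0,0,0.0065,0.0077,0,0,0,0,0.006,0.007,0,0,0,0,0.005,0.006,0,0,0,-0.03,0.0034,0.0028,0,0,0,-0.09,0.0034,0.0026,0,0,0,-0.098,0.0034,0.0024,0,0,0,-0.098,0.0034,0.002,0,0,0,-0.098,0,0,0,0,0,0]
}}

```text
t: 50.68
eef_pos: [0.4624, 0.3195, 0.2837]
ee_rot: [-3.14, 0.001, 2.063]
force: [0.1, 0.2, -2.2]
width: 0.0201
```

```bash
python3 go.py .4769 .3259 .286 96
```

```text
t 50.68 q [ 0.95  0.15 -0.17 -0.   -1.26 -2.03] F [ 0.1  0.2 -2.2] w 0.0201
d [0.0145 0.0064 0.0023] r [ 0.0009 -0.001  -0.3878] minrows 3.5
```

Request:
{"api": "apply_moves", "payload": {
  "increments": [0.0034,0.0015,0.0005,0,0,-0.095,0.0036,0.0015,0.0005,0,0,-0.1,0.0036,0.0015,0.0005,0,0,-0.1,0.0036,0.0012,0.0005,0,0,-0.085,0.007,0.001,0,0,0,0,0.009,0.001,0,0,0,0,0.009,0.001,0,0,0,0,0.008,0.001,0,0,0,0,0.005,0.0005,0,0,0,0,0.002,0,0,0,0,0,0,0,0,0,0,0]
}}

```text
t: 51.6
eef_pos: [0.5239, 0.3322, 0.2833]
ee_rot: [-3.138, 0.003, 1.708]
force: [0.1, -1.2, -2.5]
width: 0.02
```

```bash
python3 go.py .529 .3322 .276 96; python3 - <<'E'
from h import *
st=arm.get_state();im=optics.grab_frame('wrist');cv2.imwrite('pics/p15.png',im[:,:,::-1])
for n in ('large_bottle_ring','rail_stop'):
  print(n,[(np.round(x['point'],1),round(x['conf'],2),np.round(onz('wrist',x['point'],.237,st),4)) for x in finder.landmark_of('wrist',n)[:2]])
E
```

```text
t 51.6 q [ 0.88  0.25 -0.04 -0.   -1.29 -2.31] F [ 0.1 -1.2 -2.5] w 0.02
d [ 0.0051 -0.     -0.0073] r [ 0.0033 -0.0033 -0.0321] minrows 0.3
large_bottle_ring [(array([318.2, 302.8]), 0.64, array([0.5878, 0.3385, 0.237 ]))]
rail_stop [(array([309.8, 329.4]), 0.89, array([0.6123, 0.3353, 0.237 ]))]
```

Request:
{"api": "apply_moves", "payload": {
  "increments": [0.002,0,-0.002,0.002,-0.002,-0.012,0.003,0,-0.002,0.001,-0.001,-0.012,0,0,-0.002,0,0,-0.006,0,0,-0.002,0,0,0,0,0,-0.002,0,0,0,0,0,0,0,0,0]
}}

```text
t: 52.25
eef_pos: [0.5279, 0.3324, 0.2745]
ee_rot: [3.139, -0.002, 1.676]
force: [-0.9, -0.2, 1.5]
width: 0.0204
```

Request:
{"api": "apply_moves", "payload": {
  "increments": [0,0,-0.0015,0,0,0,0,0,-0.0015,0,0,0,0,0,0,0,0,0,0,0,0,0,0,0]
}}

```text
t: 52.58
eef_pos: [0.5279, 0.3325, 0.2748]
ee_rot: [3.136, -0.003, 1.677]
force: [-0.1, -0.1, -1.6]
width: 0.0205
```

Request:
{"api": "apply_moves", "payload": {
  "increments": [0,0,0,0,0,0,0,0,0,0,0,0,0,0,0,0,0,0,0,0,0,0,0,0,0,0,0,0,0,0,0,0,0,0,0,0,0,0,0,0,0,0,0,0,0,0,0,0],
  "hand": 0.4
}}

```text
t: 53.25
eef_pos: [0.5284, 0.3328, 0.2743]
ee_rot: [3.136, -0.003, 1.677]
force: [0.4, -0.5, -0.3]
width: 0.0526
```

Request:
{"api": "apply_moves", "payload": {
  "increments": [0,0,0.005,0,0,0,0,0,0.02,0,0,0,0,0,0.03,0,0,0,0,0,0.03,0,0,0,0,0,0.03,0,0,0,0,0,0.02,0,0,0,0,0,0.01,0,0,0,0,0,0,0,0,0]
}}

```text
t: 53.92
eef_pos: [0.5267, 0.3306, 0.427]
ee_rot: [3.137, -0.001, 1.677]
force: [0.2, -0.6, -0.0]
width: 0.0524
```

```bash
python3 go.py .439 -.182 .25 80; python3 - <<'E'
from h import *
st=arm.get_state();im=optics.grab_frame('wrist');cv2.imwrite('pics/p16.png',im[:,:,::-1])
for n in ('large_bottle_ring','medium_bottle_ring','rail_stop'):
  print(n,[(np.round(x['point'],1),round(x['conf'],2),np.round(onz('wrist',x['point'],.25 if 'stop' in n else .237,st),4)) for x in finder.landmark_of('wrist',n)[:2]])
cv2.imwrite('pics/p16m.png',cv2.resize(im[130:330,200:440,::-1],(720,600),interpolation=cv2.INTER_CUBIC))
E
```

```text
t 53.92 q [ 0.88  0.21  0.23  0.   -1.58 -2.34] F [ 0.2 -0.6 -0. ] w 0.0524
d [-0.0877 -0.5126 -0.177 ] r [-0.0009  0.0043 -0.2803] minrows 15.3
large_bottle_ring [(array([320.4, 223.7]), 0.84, array([0.5851, 0.3367, 0.237 ]))]
medium_bottle_ring [(array([323. , 177.8]), 0.6, array([0.5285, 0.3337, 0.237 ]))]
rail_stop [(array([312.2, 240.5]), 0.73, array([0.602 , 0.3288, 0.25  ]))]
```

View pics/p16m.png

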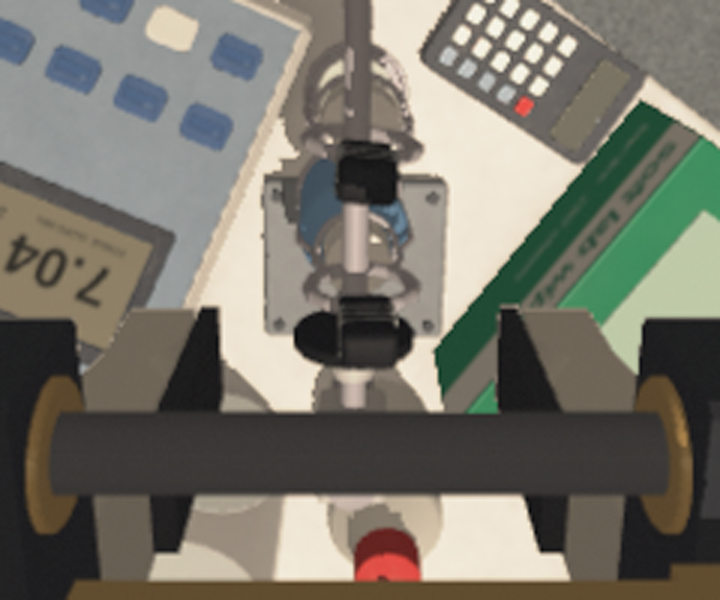

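```bash
python3 - <<'E'
from h import *
st={'eef_pos':[.41960623,-.03707138,.4544559],'ee_rot':[3.12190301,-.01605775,1.53853713]}
for px,zs in [((182,194),(0,)),((166,202),(.05,.15)),((128,228),(.1,.2,.3)),((78,150),(.25,.3,.35)),((68,120),(.25,.3,.35)),((75,230),(.25,.3,.35)),((130,80),(.1,.2,.25)),((120,88),(.2,.3))]:
    print(px,[(z,np.round(onz('wrist',px,z,st)[:2],3).tolist()) for z in zs])
E
```

```text
(182, 194) [(0, [0.515, -0.319])]
(166, 202) [(0.05, [0.515, -0.329]), (0.15, [0.483, -0.276])]
(128, 228) [(0.1, [0.545, -0.379]), (0.2, [0.504, -0.311]), (0.3, [0.464, -0.243])]
(78, 150) [(0.25, [0.385, -0.312]), (0.3, [0.379, -0.273]), (0.35, [0.372, -0.234])]
(68, 120) [(0.25, [0.352, -0.314]), (0.3, [0.35, -0.274]), (0.35, [0.348, -0.235])]
(75, 230) [(0.25, [0.484, -0.343]), (0.3, [0.464, -0.299]), (0.35, [0.443, -0.256])]
(130, 80) [(0.1, [0.3, -0.32]), (0.2, [0.308, -0.264]), (0.25, [0.312, -0.236])]
(120, 88) [(0.2, [0.317, -0.278]), (0.3, [0.323, -0.218])]
```

```bash
python3 - <<'E'
from h import *
for z in (.2,.25,.3,.35):
    print(z,'scene',[np.round(onz('scene',p,z)[:2],3).tolist() for p in((334,330),(395,301),(456,272))],'side',[np.round(onz('side',p,z)[:2],3).tolist() for p in((366,330),(411,287),(456,244.6))])
E
```

```text
0.2 scene [[0.387, -0.306], [0.514, -0.316], [0.658, -0.328]] side [[0.366, -0.322], [0.514, -0.338], [0.678, -0.356]]
0.25 scene [[0.372, -0.326], [0.489, -0.335], [0.622, -0.346]] side [[0.354, -0.324], [0.494, -0.339], [0.648, -0.357]]
0.3 scene [[0.358, -0.346], [0.464, -0.354], [0.585, -0.364]] side [[0.343, -0.327], [0.473, -0.341], [0.619, -0.358]]
0.35 scene [[0.343, -0.366], [0.439, -0.373], [0.549, -0.382]] side [[0.332, -0.33], [0.453, -0.343], [0.589, -0.358]]
```

Request:
{"api": "apply_moves", "payload": {
  "increments": [-0.004,-0.02,0,0,0,-0.01,-0.005,-0.03,0,0,0,-0.018,-0.005,-0.03,0,0,0,-0.018,-0.005,-0.03,0,0,0,-0.018,-0.005,-0.03,0,0,0,-0.018,-0.005,-0.03,0,0,0,-0.018,-0.005,-0.03,0,0,0,-0.018,-0.005,-0.03,0,0,0,-0.018,-0.005,-0.03,0,0,0,-0.018,-0.005,-0.03,0,0,0,-0.018,-0.005,-0.03,0,0,0,-0.018,-0.005,-0.03,-0.005,0,0,-0.018,-0.005,-0.03,-0.01,0,0,-0.018,-0.005,-0.03,-0.02,0,0,-0.018,-0.005,-0.03,-0.025,0,0,-0.018,-0.003,-0.025,-0.025,0,0,-0.01,0,-0.012,-0.025,0,0,0,0,-0.005,-0.015,0,0,0,0,0,-0.005,0,0,0,0,0,0,0,0,0]
}}

```text
t: 55.78
eef_pos: [0.4279, -0.1739, 0.2571]
ee_rot: [-3.099, 0.02, 1.393]
force: [-0.5, 0.3, 0.6]
width: 0.0525
```

```bash
python3 block.py small_bottle_ring .088; python3 go.py .439 -.182 .25 80
```

```text
ring [348.4 217.4] 0.7 [ 0.4666 -0.1526  0.088 ]
blob px [350.5 232.2] world mm rect 460.5 -154.1 19.4 24.3 angle 80.2 pred 353 238
t 55.88 q [ 0.05  0.01 -0.38  0.01 -1.22 -1.8 ] F [-0.6 -0.4  0.2] w 0.0527
d [ 0.0099 -0.0086 -0.0089] r [ 0.013  -0.0425  0.0027] minrows 0.4
```

Request:
{"api": "apply_moves", "payload": {
  "increments": [0.01,0.005,-0.005,0.004,-0.014,0,0.012,0.007,-0.008,0.004,-0.014,0,0.01,0.005,-0.008,0.004,-0.013,0,0.003,0.002,-0.004,0,0,0,0,0,0,0,0,0,0,0,0,0,0,0]
}}

```text
t: 56.38
eef_pos: [0.472, -0.1493, 0.2384]
ee_rot: [3.128, -0.002, 1.4]
force: [-0.4, 0.8, -0.7]
width: 0.0524
```

```bash
python3 block.py small_bottle_ring .088; python3 go.py .466 -.153 .125 80; python3 -c "
import cv2,glob
f=sorted(glob.glob('pics/blk_small*'))[-1];print(f)
cv2.imwrite('pics/sm.png',cv2.resize(cv2.imread(f)[130:280,230:430],(800,600),interpolation=2))"
```

```text
ring [315.9 177.6] 0.91 [ 0.4658 -0.1525  0.088 ]
blob px [315.3 167.4] world mm rect 443.2 -148.7 11.2 7.3 angle 80.1 pred 315 195
blob px [314.  190.6] world mm rect 461.9 -152.5 18.8 21.4 angle 70.1 pred 315 195
t 56.48 q [ 0.09  0.05 -0.38  0.   -1.12 -1.83] F [ 0.9 -0.8  0.2] w 0.0524
d [-0.0057 -0.0034 -0.1134] r [-0.0001  0.0138 -0.0029] minrows 3.2
pics/blk_small_bottle_ring_56.4.png
```

View pics/sm.png

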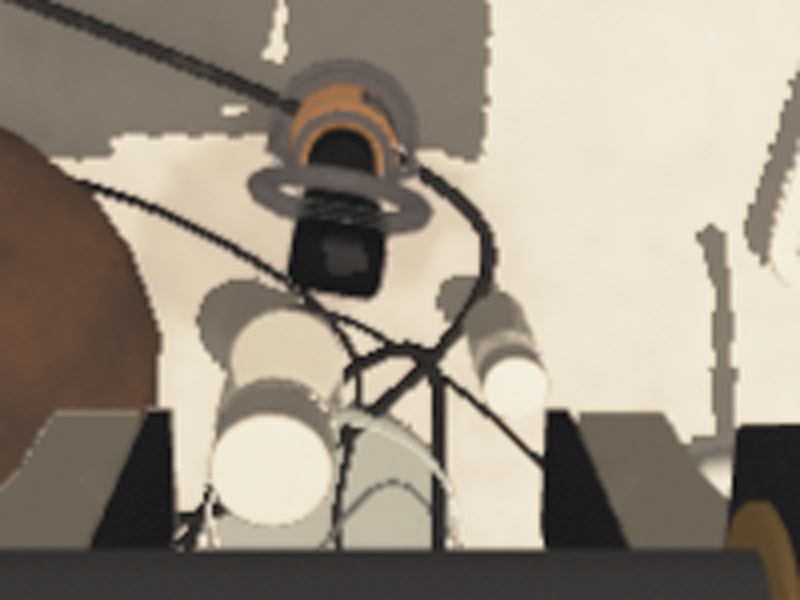

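Request:
{"api": "apply_moves", "payload": {
  "increments": [-0.002,-0.001,-0.015,0,0.005,-0.05,-0.002,-0.001,-0.02,0,0.005,-0.06,-0.002,-0.001,-0.02,0,0.005,-0.05,-0.001,0,-0.02,0,0.003,0,-0.001,0,-0.012,0,0.003,0,-0.001,0,-0.006,0,0.003,0,0,0,0,0,0,0,0,0,0,0,0,0]
}}

```text
t: 57.15
eef_pos: [0.4635, -0.1537, 0.1476]
ee_rot: [-3.14, 0.003, 1.231]
force: [-0.3, -1.2, 0.4]
width: 0.0523
```

```bash
python3 go.py .4656 -.1525 .125 70.5;python3 block.py small_bottle_ring .088
```

```text
t 57.15 q [ 0.09  0.13 -0.52  0.   -0.92 -2.  ] F [-0.3 -1.2  0.4] w 0.0523
d [ 0.0021  0.0012 -0.0226] r [ 0.0026 -0.0025 -0.0007] minrows 0.6
ring [323.6 222.3] 0.89 [ 0.4694 -0.1536  0.088 ]
```

Request:
{"api": "apply_moves", "payload": {
  "increments": [0.001,0,-0.008,0.001,0.001,0,0.001,0,-0.008,0.001,0.001,0,0.001,0,-0.006,0,0.001,0,0,0,-0.001,0,0,0,0,0,0,0,0,0]
}}

```text
t: 57.67
eef_pos: [0.4689, -0.1537, 0.125]
ee_rot: [3.141, 0.0, 1.232]
force: [-0.3, 0.3, -0.7]
width: 0.0524
```

```bash
python3 go.py .467 -.153 .124 70.5
```

```text
t 57.67 q [ 0.08  0.17 -0.53  0.   -0.87 -1.99] F [-0.3  0.3 -0.7] w 0.0524
d [-0.0019  0.0007 -0.001 ] r [ 0.0002  0.0002 -0.0012] minrows 0.1
```

Request:
{"api": "apply_moves", "payload": {
  "increments": [0,0,0,0,0,0,0,0,0,0,0,0,0,0,0,0,0,0,0,0,0,0,0,0,0,0,0,0,0,0,0,0,0,0,0,0,0,0,0,0,0,0,0,0,0,0,0,0],
  "hand": 1,
  "force": 35
}}

```text
t: 58.33
eef_pos: [0.4689, -0.1536, 0.1252]
ee_rot: [3.141, 0.0, 1.232]
force: [-0.4, -0.1, -1.0]
width: 0.0201
```

Request:
{"api": "apply_moves", "payload": {
  "increments": [0,0,0.015,0,0,0,0,0,0.025,0,0,0,0,0,0.03,0,0,0,0,0,0.03,0,0,0,0,0.01,0.025,0,0,0.03,0,0.018,0.015,0,0,0.04,0,0.02,0.005,0,0,0.04,0.002,0.02,0,0,0,0.04,0.004,0.02,0,0,0,0.04,0.004,0.02,0,0,0,0.04,0.004,0.015,0,0,0,0.04,0.003,0.01,0,0,0,0.03,0,0.004,0,0,0,0.02,0,0,0,0,0,0]
}}

```text
t: 59.5
eef_pos: [0.4816, -0.011, 0.2768]
ee_rot: [-3.139, 0.0, 1.564]
force: [-0.1, 0.9, -1.5]
width: 0.0199
```

```bash
python3 go.py .5265 -.0035 .280 91; python3 - <<'E'
from h import *
st=arm.get_state();im=optics.grab_frame('wrist')
for n in ('small_bottle_ring','hook'):
  print(n,[(np.round(x['point'],1),round(x['conf'],2),np.round(onz('wrist',x['point'],.235 if 'hook' in n else .243,st),4)) for x in finder.landmark_of('wrist',n)[:2]])
E
```

```text
t 59.5 q [ 0.39  0.01 -0.33 -0.   -1.23 -1.96] F [-0.1  0.9 -1.5] w 0.0199
d [0.0449 0.0075 0.0032] r [ 0.0002 -0.0025  0.0241] minrows 1.3
small_bottle_ring [(array([320.5, 225.2]), 0.76, array([ 0.4786, -0.0115,  0.243 ]))]
hook []
```

Request:
{"api": "apply_moves", "payload": {
  "increments": [0.008,0.002,0.001,0,-0.001,0.01,0.012,0.002,0.001,0,-0.001,0.008,0.012,0.002,0.001,0,0,0.006,0.008,0.001,0,0,0,0,0.003,0,0,0,0,0,0,0,0,0,0,0]
}}

```text
t: 60.15
eef_pos: [0.5298, -0.007, 0.2799]
ee_rot: [-3.141, 0.001, 1.583]
force: [-0.3, -0.7, -0.9]
width: 0.0193
```

```bash
python3 go.py .58 -.0035 .279 91
```

```text
t 60.15 q [ 0.36  0.09 -0.24  0.   -1.24 -1.92] F [-0.3 -0.7 -0.9] w 0.0193
d [ 0.0502  0.0035 -0.0009] r [ 0.0009 -0.0003  0.0057] minrows 1.4
```

Request:
{"api": "apply_moves", "payload": {
  "increments": [0.004,0.002,-0.0003,0,0,0.003,0.006,0.002,-0.0003,0,0,0.002,0.009,0,0,0,0,0,0.009,0,0,0,0,0,0.008,0,0,0,0,0,0.006,0,0,0,0,0,0.003,0,0,0,0,0,0,0,0,0,0,0]
}}

```text
t: 60.82
eef_pos: [0.5798, -0.0027, 0.2782]
ee_rot: [-3.14, 0.001, 1.588]
force: [-1.0, 0.2, -0.9]
width: 0.0195
```

```bash
python3 go.py .581 -.0035 .279 91; python3 - <<'E'
from h import *
st=arm.get_state();im=optics.grab_frame('wrist');cv2.imwrite('pics/p20.png',im[:,:,::-1])
for n in ('small_bottle_ring','hook'):
  print(n,[(np.round(x['point'],1),round(x['conf'],2),np.round(onz('wrist',x['point'],.235 if 'hook' in n else .243,st),4)) for x in finder.landmark_of('wrist',n)[:2]])
E
```

```text
t 60.82 q [ 0.33  0.18 -0.14  0.   -1.25 -1.89] F [-1.   0.2 -0.9] w 0.0195
d [ 0.0012 -0.0008  0.0008] r [ 0.0014 -0.0019  0.0006] minrows 0.0
small_bottle_ring [(array([319.5, 224.4]), 0.91, array([ 0.5768, -0.004 ,  0.243 ]))]
hook [(array([320. , 222.2]), 0.73, array([ 0.5784, -0.0037,  0.235 ]))]
```

Request:
{"api": "apply_moves", "payload": {
  "increments": [0,0,-0.004,0,0,0,0,0,-0.005,0,0,0,0,0,-0.005,0,0,0,0,0,-0.005,0,0,0,0,0,-0.004,0,0,0,0,0,-0.003,0,0,0,0,0,-0.0015,0,0,0,0,0,0,0,0,0,0,0,0,0,0,0]
}}

```text
t: 61.72
eef_pos: [0.5781, -0.0027, 0.2489]
ee_rot: [3.141, 0.001, 1.588]
force: [0.4, 0.3, 0.4]
width: 0.0199
```

```bash
python3 go.py .5798 -.003 .2485 91
```

```text
t 61.72 q [ 0.33  0.19 -0.19  0.   -1.19 -1.89] F [0.4 0.3 0.4] w 0.0199
d [ 0.0017 -0.0003 -0.0004] r [ 0.0007  0.0004 -0.0001] minrows 0.1
```

Request:
{"api": "apply_moves", "payload": {
  "increments": [0,0,0,0,0,0]
}}

```text
t: 61.8
eef_pos: [0.5781, -0.0028, 0.2491]
ee_rot: [3.141, 0.001, 1.588]
force: [0.1, -0.5, 0.7]
width: 0.0197
```

Request:
{"api": "apply_moves", "payload": {
  "increments": [0,0,0,0,0,0]
}}

```text
t: 61.88
eef_pos: [0.5781, -0.0028, 0.2493]
ee_rot: [3.141, 0.001, 1.588]
force: [0.3, 0.5, 0.6]
width: 0.0199
```

Request:
{"api": "apply_moves", "payload": {
  "increments": [0,0,0,0,0,0]
}}

```text
t: 61.97
eef_pos: [0.5781, -0.0027, 0.2494]
ee_rot: [3.141, 0.001, 1.588]
force: [0.8, -0.5, -0.2]
width: 0.0197
```

Request:
{"api": "apply_moves", "payload": {
  "increments": [0,0,0,0,0,0]
}}

```text
t: 62.05
eef_pos: [0.5781, -0.0027, 0.2496]
ee_rot: [3.141, 0.001, 1.588]
force: [-0.2, 0.5, -0.1]
width: 0.0198
```

Request:
{"api": "apply_moves", "payload": {
  "increments": [0,0,0,0,0,0]
}}

```text
t: 62.13
eef_pos: [0.5781, -0.0028, 0.2497]
ee_rot: [3.141, 0.001, 1.588]
force: [-0.8, -0.1, -0.2]
width: 0.02
```

```bash
python3 - <<'E'
from h import *
for c in ('wrist','scene'):
    st=arm.get_state();im=optics.grab_frame(c);cv2.imwrite(f'pics/p21_{c}.png',im[:,:,::-1])
    for n in ('small_bottle_ring','hook'):
        print(c,n,[(np.round(x['point'],1),round(x['conf'],2)) for x in finder.landmark_of(c,n)[:1]])
    print(np.round(proj(c,[[.579,-.003,.226],[.559,-.003,.242],[.579,-.003,.2115]],st),1).tolist())
# compare tip patch with the p14 (medium, hooked) wrist picture
a=cv2.imread('pics/p21_wrist.png',0)
print(a[196:226:2,300:342:3])
E
```

```text
wrist small_bottle_ring [(array([319.5, 225.3]), 0.92)]
wrist hook [(array([320.7, 237.9]), 0.87)]
[[321.1, 237.0], [321.9, 215.5], [321.0, 228.0]]
scene small_bottle_ring [(array([331.3, 184.6]), 0.62)]
scene hook [(array([335.1, 182. ]), 0.7)]
[[333.8, 181.2], [326.7, 179.0], [333.6, 185.7]]
[[ 93  97  99  92  25  25  23  25  23  35 117  94 106  88]
 [ 92  95 119  48  26  27  24  26  25  21  75 107  96  91]
 [ 93  96 135  25  26  31  33  33  29  24  42 134  96  92]
 [ 93  95 123  26  34  34  31  33  34  30  31 132  96  89]
 [ 91  94 100  29  33  32  34  34  33  36  29 120  96  90]
 [ 85  95 100  34  33  36  72  83  59  33  32 134  93  86]
 [ 83  93  90  36  34  73  91  91  88  55  33 145  89  84]
 [ 83 116  72  64  71  87  94  95  91  82  58  84  90  85]
 [ 84  88  89  90  89  89  97  98  93  89  91  90  87  83]
 [ 88  91  94  94  92  90  97 104  94  90  94  93  91  88]
 [ 90  91  95  94  91  89  96  97  93  88  94  94  90  89]
 [ 89  88  91  84  74  85  93  94  91  78  95  90  88  89]
 [ 94 110 124 120  50  84  87  90  85  54 236 232 185  98]
 [121 123 124 124 116  85  87  87  86 124 217 235 235 231]
 [122 123 123 122 123  85  87  89  85 123 124 123 217 234]]
```

Request:
{"api": "apply_moves", "payload": {
  "increments": [0,0,0,0,0,0,0,0,0,0,0,0,0,0,0,0,0,0,0,0,0,0,0,0,0,0,0,0,0,0,0,0,0,0,0,0,0,0,0,0,0,0,0,0,0,0,0,0,0,0,0,0,0,0,0,0,0,0,0,0,0,0,0,0,0,0,0,0,0,0,0,0,0,0,0,0,0,0,0,0,0,0,0,0,0,0,0,0,0,0,0,0,0,0,0,0,0,0,0,0,0,0,0,0,0,0,0,0,0,0,0,0,0,0,0,0,0,0,0,0],
  "hand": 0.5
}}

```text
t: 64.1
eef_pos: [0.5782, -0.0028, 0.2496]
ee_rot: [3.141, 0.001, 1.588]
force: [0.8, -0.7, 0.2]
width: 0.044
```

Request:
{"api": "apply_moves", "payload": {
  "increments": [0,0,0,0,0,0,0,0,0,0,0,0,0,0,0,0,0,0,0,0,0,0,0,0,0,0,0,0,0,0,0,0,0,0,0,0,0,0,0,0,0,0,0,0,0,0,0,0,0,0,0,0,0,0,0,0,0,0,0,0,0,0,0,0,0,0,0,0,0,0,0,0,0,0,0,0,0,0,0,0,0,0,0,0,0,0,0,0,0,0,0,0,0,0,0,0,0,0,0,0,0,0,0,0,0,0,0,0,0,0,0,0,0,0,0,0,0,0,0,0]
}}

```text
t: 65.77
eef_pos: [0.5783, -0.0028, 0.2496]
ee_rot: [3.141, 0.001, 1.588]
force: [0.7, -0.4, -1.3]
width: 0.0436
```

Request:
{"api": "apply_moves", "payload": {
  "increments": [0,0,0,0,0,0,0,0,0,0,0,0,0,0,0,0,0,0,0,0,0,0,0,0,0,0,0,0,0,0,0,0,0,0,0,0,0,0,0,0,0,0,0,0,0,0,0,0,0,0,0,0,0,0,0,0,0,0,0,0,0,0,0,0,0,0,0,0,0,0,0,0,0,0,0,0,0,0,0,0,0,0,0,0,0,0,0,0,0,0]
}}

```text
t: 67.02
eef_pos: [0.5782, -0.0028, 0.2496]
ee_rot: [3.141, 0.001, 1.588]
force: [0.9, 0.9, 0.7]
width: 0.0439
```

Request:
{"api": "apply_moves", "payload": {
  "increments": [0,0,0,0,0,0,0,0,0,0,0,0,0,0,0,0,0,0,0,0,0,0,0,0,0,0,0,0,0,0,0,0,0,0,0,0,0,0,0,0,0,0,0,0,0,0,0,0],
  "hand": 1,
  "force": 35
}}

```text
t: 67.68
eef_pos: [0.5783, -0.0029, 0.2496]
ee_rot: [3.141, 0.001, 1.588]
force: [-0.4, -0.4, -0.1]
width: 0.0199
```

Request:
{"api": "apply_moves", "payload": {
  "increments": [0,0,0.004,0,0,0,0,0,0.006,0,0,0,0,0,0.006,0,0,0,0,0,0.006,0,0,0,0,0,0.005,0,0,0,0,0,0.003,0,0,0,0,0,0.001,0,0,0,0,0,0,0,0,0,0,0,0,0,0,0]
}}

```text
t: 68.43
eef_pos: [0.5781, -0.0027, 0.2845]
ee_rot: [3.14, 0.0, 1.588]
force: [0.1, -1.0, -1.6]
width: 0.0195
```

```bash
python3 go.py .5 -.003 .2825 91
```

```text
t 68.43 q [ 0.33  0.17 -0.14  0.   -1.26 -1.89] F [ 0.1 -1.  -1.6] w 0.0195
d [-0.0781 -0.0003 -0.002 ] r [ 0.0003  0.0015 -0.    ] minrows 2.2
```

Request:
{"api": "apply_moves", "payload": {
  "increments": [-0.003,0,-0.003,0,0,0,-0.008,0,0,0,0,0,-0.009,0,0,0,0,0,-0.009,0,0,0,0,0,-0.009,0,0,0,0,0,-0.009,0,0,0,0,0,-0.012,0,0.002,0,0,0,-0.015,0,0.002,0,0,0.03,-0.015,0,0.002,0,0,0.06,-0.015,0,0,0,0,0.08,-0.01,0.005,0,0,0,0.09,-0.01,0.005,0,0,0,0.09,-0.005,0.005,0,0,0,0.09,0,0.005,0,0,0,0.09,0,0.005,0,0,0,0.09,0,0,0,0,0,0]
}}

```text
t: 69.77
eef_pos: [0.4293, 0.0208, 0.2885]
ee_rot: [3.136, 0.001, 2.238]
force: [-0.4, 1.0, -1.3]
width: 0.0201
```

Request:
{"api": "apply_moves", "payload": {
  "increments": [0.0004,0.005,0,-0.001,0,0.09,0.0004,0.005,0,-0.001,0,0.09,0.0004,0.005,0,-0.001,0,0.09,0.0004,0.005,0,-0.001,0,0.09,0.0004,0.005,0,-0.001,0,0.09,0.0004,0.005,0,-0.001,0,0.09,0.0004,0.005,0,-0.001,0,0.09,0.0004,0.005,0,-0.001,0,0.09,0.0004,0.005,0,-0.001,0,0.09,0.0004,0.005,0,-0.001,0,0.09,0.001,0.004,0,0,0,0.085,0,0,0,0,0,0]
}}

```text
t: 70.77
eef_pos: [0.4273, 0.0732, 0.2912]
ee_rot: [3.14, 0.009, -3.05]
force: [0.1, 0.4, -1.7]
width: 0.0198
```

```bash
python3 go.py .4285 .0827 .288 186
```

```text
t 70.77 q [ 0.63 -0.09 -0.4   0.   -1.26 -0.54] F [ 0.1  0.4 -1.7] w 0.0198
d [ 0.0012  0.0095 -0.0032] r [-0.0027  0.0086  0.0136] minrows 0.3
```

Request:
{"api": "apply_moves", "payload": {
  "increments": [0.001,0.003,-0.0015,-0.001,0.004,0.005,0.001,0.003,-0.0015,-0.001,0.004,0.005,0,0.002,-0.0005,0,0,0.003,0,0,0,0,0,0,0,0,0,0,0,0]
}}

```text
t: 71.18
eef_pos: [0.4284, 0.0808, 0.2877]
ee_rot: [3.141, 0.0, -3.051]
force: [0.2, 0.6, -0.8]
width: 0.0198
```

```bash
python3 go.py .421 .155 .288 186; python3 - <<'E'
from h import *
st=arm.get_state();im=optics.grab_frame('wrist')
for n in ('small_bottle_ring','rail_tip'):
  print(n,[(np.round(x['point'],1),round(x['conf'],2),np.round(onz('wrist',x['point'],.25,st),4)) for x in finder.landmark_of('wrist',n)[:2]])
E
```

```text
t 71.18 q [ 0.64 -0.08 -0.4  -0.   -1.26 -0.55] F [ 0.2  0.6 -0.8] w 0.0198
d [-0.0074  0.0742  0.0003] r [-0.0008  0.0002  0.0146] minrows 2.1
small_bottle_ring [(array([317.4, 224.3]), 0.68, array([0.4313, 0.0764, 0.25  ]))]
rail_tip [(array([322.4, 295.5]), 0.82, array([0.423 , 0.1302, 0.25  ]))]
```

Request:
{"api": "apply_moves", "payload": {
  "increments": [-0.0014,0.007,0,0,0,0.004,-0.0014,0.009,0,0,0,0.004,-0.0012,0.009,0,0,0,0.004,-0.0012,0.009,0,0,0,0,-0.001,0.009,0,0,0,0,-0.001,0.009,0,0,0,0,-0.001,0.009,0,0,0,0,-0.001,0.006,0,0,0,0,0,0,0,0,0,0]
}}

```text
t: 72.08
eef_pos: [0.4179, 0.1559, 0.2879]
ee_rot: [3.14, 0.001, -3.038]
force: [-0.3, -0.1, -0.9]
width: 0.0196
```

Request:
{"api": "apply_moves", "payload": {
  "increments": [-0.001,0.008,0,0,0,0,-0.001,0.01,0,0,0,0,-0.001,0.01,-0.001,0,0,0,-0.001,0.01,-0.001,0,0,0,-0.001,0.01,0,0,0,0,-0.001,0.01,0,0,0,0,-0.001,0.009,0,0,0,0,-0.001,0.006,0,0,0,0,-0.0003,0.0044,0,0,0,-0.06,0.0004,0.0044,0,0,0,-0.095,0.0006,0.0044,0,0,0,-0.098,0.0008,0.0044,0,0,0,-0.09,0,0,0,0,0,0]
}}

```text
t: 73.17
eef_pos: [0.4098, 0.258, 0.2851]
ee_rot: [3.141, 0.0, 2.889]
force: [-0.1, -0.4, -1.6]
width: 0.02
```

Request:
{"api": "apply_moves", "payload": {
  "increments": [0.0015,0.0043,0,0,0,-0.095,0.0018,0.0043,0,0,0,-0.1,0.0022,0.0042,0,0,0,-0.1,0.003,0.004,0,0,0,-0.1,0.001,0.0015,0,0,0,-0.02,0,0,0,0,0,0]
}}

```text
t: 73.67
eef_pos: [0.419, 0.2777, 0.2849]
ee_rot: [-3.141, 0.0, 2.475]
force: [-0.7, 0.1, -0.9]
width: 0.0201
```

```bash
python3 go.py .4467 .3095 .286 141
```

```text
t 73.67 q [ 0.98  0.04 -0.28  0.   -1.25 -1.64] F [-0.7  0.1 -0.9] w 0.0201
d [0.0277 0.0318 0.0011] r [ 0.0009 -0.0003 -0.0144] minrows 1.2
```

Request:
{"api": "apply_moves", "payload": {
  "increments": [0.005,0.006,0,0,0,0,0.0065,0.0077,0,0,0,0,0.006,0.007,0,0,0,0,0.005,0.006,0,0,0,-0.03,0.0034,0.0028,0,0,0,-0.09,0.0034,0.0026,0,0,0,-0.098,0.0034,0.0024,0,0,0,-0.098,0.0034,0.002,0,0,0,-0.098,0,0,0,0,0,0]
}}

```text
t: 74.42
eef_pos: [0.4607, 0.3201, 0.2841]
ee_rot: [-3.141, 0.001, 2.064]
force: [-0.1, -0.1, -2.0]
width: 0.0199
```

Request:
{"api": "apply_moves", "payload": {
  "increments": [0.0034,0.0015,0,0,0,-0.095,0.0036,0.0015,0,0,0,-0.1,0.0034,0.0015,0,0,0,-0.1,0.002,0.0012,0,0,0,-0.085,0,0,0,0,0,0]
}}

```text
t: 74.83
eef_pos: [0.4752, 0.3277, 0.2827]
ee_rot: [-3.139, 0.003, 1.689]
force: [-0.4, -0.2, -0.5]
width: 0.0201
```

```bash
python3 go.py .475 .3265 .275 96; python3 - <<'E'
from h import *
st=arm.get_state();im=optics.grab_frame('wrist')
for n in ('small_bottle_ring','medium_bottle_ring'):
  print(n,[(np.round(x['point'],1),round(x['conf'],2),np.round(onz('wrist',x['point'],.237,st),4)) for x in finder.landmark_of('wrist',n)[:2]])
E
```

```text
t 74.83 q [ 0.94  0.17 -0.14  0.   -1.26 -2.39] F [-0.4 -0.2 -0.5] w 0.0201
d [-0.0002 -0.0012 -0.0077] r [ 0.0029 -0.002  -0.014 ] minrows 0.2
small_bottle_ring [(array([318.1, 226.3]), 0.69, array([0.4779, 0.3255, 0.237 ]))]
medium_bottle_ring [(array([321. , 293.1]), 0.85, array([0.5304, 0.3338, 0.237 ]))]
```

Request:
{"api": "apply_moves", "payload": {
  "increments": [0,0,-0.002,0.001,-0.001,-0.007,0,0,-0.002,0.001,-0.001,-0.007,0,0,-0.002,0,0,0,0,0,-0.0015,0,0,0,0,0,-0.0015,0,0,0,0,0,-0.0015,0,0,0,0,0,-0.0015,0,0,0,0,0,0,0,0,0]
}}

```text
t: 75.65
eef_pos: [0.4748, 0.3273, 0.2749]
ee_rot: [3.137, -0.002, 1.692]
force: [0.2, 0.9, -1.0]
width: 0.02
```

Request:
{"api": "apply_moves", "payload": {
  "increments": [0,0,-0.001,0,0,0,0,0,0,0,0,0,0,0,0,0,0,0]
}}

```text
t: 75.9
eef_pos: [0.4749, 0.3273, 0.2745]
ee_rot: [3.135, -0.002, 1.693]
force: [-1.5, -0.1, 0.2]
width: 0.02
```

Request:
{"api": "apply_moves", "payload": {
  "increments": [0,0,0,0,0,0,0,0,0,0,0,0,0,0,0,0,0,0,0,0,0,0,0,0,0,0,0,0,0,0,0,0,0,0,0,0,0,0,0,0,0,0,0,0,0,0,0,0],
  "hand": 0.4
}}

```text
t: 76.57
eef_pos: [0.475, 0.3274, 0.2733]
ee_rot: [3.136, -0.002, 1.693]
force: [-0.0, 0.1, 0.4]
width: 0.0525
```

Request:
{"api": "apply_moves", "payload": {
  "increments": [0,0,0.005,0,0,0,0,0,0.02,0,0,0,0,0,0.03,0,0,0,0,0,0.03,0,0,0,0,0,0.03,0,0,0,0,0,0.02,0,0,0,0,0,0.01,0,0,0,0,0,0,0,0,0,0,0,0,0,0,0,0,0,0,0,0,0,0,0,0,0,0,0,0,0,0,0,0,0]
}}

```text
t: 77.57
eef_pos: [0.4728, 0.3247, 0.4247]
ee_rot: [3.139, 0.001, 1.692]
force: [-0.3, 0.7, -0.1]
width: 0.0529
```

```bash
python3 - <<'E'
from h import *
st=arm.get_state();print(st['t'],st['eef_pos']);im=optics.grab_frame('wrist')
for n in ('large_bottle_ring','medium_bottle_ring','small_bottle_ring','rail_stop'):
  print(n,[(np.round(x['point'],1),round(x['conf'],2),np.round(onz('wrist',x['point'],.25 if 'stop' in n else .237,st),4)) for x in finder.landmark_of('wrist',n)[:2]])
E
```

```text
77.5667 [0.47283204 0.32469914 0.42471144]
large_bottle_ring [(array([320.9, 268.4]), 0.71, array([0.5892, 0.3391, 0.237 ]))]
medium_bottle_ring [(array([320.7, 220.2]), 0.57, array([0.5253, 0.331 , 0.237 ]))]
small_bottle_ring [(array([321.5, 177.6]), 0.69, array([0.4737, 0.3256, 0.237 ]))]
rail_stop [(array([ 86.6, 158. ]), 0.23, array([0.4798, 0.0714, 0.25  ]))]
```

```bash
python3 -c "
from station import arm
print(arm.job_done())"
```

```text
the job is handed in; nothing more can be done
None
```

I weighed all three bottles on the balance hook and stored them on the rail in order (large, medium, small), then handed the job in at about 78 s. No verdict was reported.

**Last checks (wrist camera, about 2 mm calibration):**

| Check | Measured | Limit |
|---|---|---|
| Large ring to stop disc | 10–17 mm, depending on the reading | 20 mm |
| Large–medium ring spacing | 57–64 mm | 75 mm |
| Medium–small ring spacing | 52 mm | 70 mm |

- **Released and clear:** the gripper was open and about 15 cm above the bottles when I handed in.
- **Small bottle moved:** it had been knocked about 4 cm before I reached it. I found its new position and grasped it there.
- **Weak points:** the stop disc was the least certain position, measured between x = 0.597 and 0.603 m. My last picture did not show it reliably, so the gap to the large bottle rests on earlier readings. I waited about 4–5 s with the fingers open at each weighing but could not read the pointer itself.
- **Other things on the bench:** I felt no unexpected contact, but I did not check their final positions separately.

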